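# Lay out the stacked filling tubs on the wrapping places

### The arm

A 7-joint arm with a two-finger parallel gripper is mounted at the origin on the work surface. World frame = base frame: x ahead of the robot, y to its left, z up, the work surface at z = 0. Lengths are in m, angles in rad, forces in N, time in s.
With the tool pointing down it reaches from about 0.425 to 0.925 m from the base axis. Payload 6.8 kg.
Tool frame: the origin (TCP) lies midway between the tips of the shut fingers; the grasp point (between the pads) lies 19 mm behind it; z points along the fingers, x is the direction in which the jaws open and shut, and the axes are right-handed (so a half turn about z gives the same grasp; the last joint's range is limited). The gripper opens to 85 mm and grips with 20 to 120 N. Pads are 22 mm wide; open, the fingers measure 114 mm over their backs; the gripper's body (76 mm by 85 mm) begins 54 mm behind the grasp point. The pads swing forward as they close: fully open they stand 13 mm farther back than shut.
Start: joints at [-1.413, 0.477, 0.022, 1.555, -0.011, 1.109, -0.083], TCP at [0.177, 0.651, 0.231] pointing down, gripper open.
Joint ranges: [-2.96, 2.96], [-0.34, 2.1], [-1.41, 1.46], [0.24, 2.44], [-1.37, 4.51], [0.17, 1.92], [-2.96, 2.96]. Speed limits (rad/s): [2.39, 2.39, 3.14, 3.14, 3.14, 3.14, 3.14].

### API

Orientations are given as a rotation vector (axis times angle).
In Python, from bench import r gives the robot as it stands. The module is installed in compiled form; this text tells all that it offers.
- The arm moves only by the shell command python3 -m pendant 'ROWS' [OPENING] [FORCE]. ROWS is text: rows parted by semicolons, each of 4 numbers parted by spaces: the shift along the tool's x, y, z in cm, then the turn about the tool's z in degrees. A call has 1 to 8 rows; each row shifts and turns the pose as measured when the row begins, along the tool's axes as they then stand; what a row does not reach is not made up. A row lasts 1/12 s, in which the tool goes at most 41.7 mm and 7.16 degrees, less where a joint would pass 70% of its speed; a pose out of reach is approached as far as the arm can. A call with a gripper value outside its range is refused whole. OPENING is the closure in counts, from 0 (fully open) to 255 (shut), set as the call begins (- or left out, the last holds). The fingers move at their own pace and stop on an object; FORCE is the grip in N (left out, the last holds). Time passes only in rows, so rows that do not move let the fingers close. It gives the time, the measured TCP pose, the force and the opening at its end, in the units of the state.
- r.get_obs(): the state, without advancing time (a new reading comes with each control period).
- r.grab_frame(name): name is "scene" or "top" or "wrist"; returns a dict with "color" (384x512x3 uint8, red, green, blue), "fx", "fy", "cx", "cy" (pixels), "dist_coeffs" ([k1, k2, p1, p2, k3] as OpenCV has them; the pictures are not rectified), "R" (3x3) and "t" (3): a world point X has camera coordinates R X + t; the wrist camera has in their place "hand_eye" (4x4, takes a point from camera to tool coordinates, whose origin is the TCP and whose axes are the tool frame's). Camera axes: x right, y down, z forward; pixel columns grow to the right and rows downward; lengths in m; the calibration is good to about 2 mm. A picture is of the moment at which its call begins: read the wrist's pose just before it. There is no depth.
- r.hand_in(): hands the job in, once; it reports no verdict.
The state is a dict: "clock": time; "joints": joint angles; "qvel": joint speeds; "tau": joint torques, N m; "tcp_pos": TCP position; "orientation": TCP orientation; "contact_force": force on the tool from outside, world axes, zero at the start; "moment": the same for the moment, N m; "grip_width": finger opening in m.
Only numpy, scipy, OpenCV 4.12 (cv2) and the standard library are available. Lean on these libraries where they do the work, as an engineer would, in place of code of your own. Each camera call takes 0.05 s, during which the arm holds its last target.

### The job

The dumpling filling tubs have come out of the fridge in one stack: take it apart from the top, one tub at a time, and set each tub on the place mat of its lid's colour, in the middle of the mat and lengthwise along it, resting flat with nothing overhanging. Keep the tubs level, put them down without dropping them, and leave the noodle cup and the drink bottle where they are.

Things in the scene. Friction and masses are not known exactly. Their poses are not given: they have to be found in the camera images.
- red_tub: lidded food tub, white with a red lid 10 mm thick; a plain block 70 mm long (its y axis) by 54 mm wide (its x axis) by 36 mm high (z up), lid flush with the straight sides; 0.07 to 0.33 kg; origin at the centre of its underside; top of the stack at the start. Flat faces, nothing interlocks; each tub is shorter than the one below.
- yellow_tub: lidded food tub, white with a yellow lid 10 mm thick; a plain block 96 mm long (its y axis) by 54 mm wide (its x axis) by 36 mm high (z up), lid flush with the straight sides; 0.07 to 0.33 kg; origin at the centre of its underside; second from the top at the start. Flat faces, nothing interlocks; each tub is shorter than the one below.
- green_tub: lidded food tub, white with a green lid 10 mm thick; a plain block 122 mm long (its y axis) by 54 mm wide (its x axis) by 36 mm high (z up), lid flush with the straight sides; 0.07 to 0.33 kg; origin at the centre of its underside; third from the top at the start. Flat faces, nothing interlocks; each tub is shorter than the one below.
- blue_tub: lidded food tub, white with a blue lid 10 mm thick; a plain block 148 mm long (its y axis) by 54 mm wide (its x axis) by 36 mm high (z up), lid flush with the straight sides; 0.07 to 0.33 kg; origin at the centre of its underside; bottom of the stack at the start, on the table. Flat faces, nothing interlocks; each tub is shorter than the one below.
- red_mat: red place mat fixed to the table, 170 mm long (its y axis) by 90 mm wide (its x axis), 3 mm thick, with a thin pale border line; origin at the centre of its underside, on the table top, so its upper face is at z = 3 mm
- yellow_mat: yellow place mat fixed to the table, 170 mm long (its y axis) by 90 mm wide (its x axis), 3 mm thick, with a thin pale border line; origin at the centre of its underside, on the table top, so its upper face is at z = 3 mm
- green_mat: green place mat fixed to the table, 170 mm long (its y axis) by 90 mm wide (its x axis), 3 mm thick, with a thin pale border line; origin at the centre of its underside, on the table top, so its upper face is at z = 3 mm
- blue_mat: blue place mat fixed to the table, 170 mm long (its y axis) by 90 mm wide (its x axis), 3 mm thick, with a thin pale border line; origin at the centre of its underside, on the table top, so its upper face is at z = 3 mm
- noodle_cup: closed paper noodle cup with a red band and a foil lid, 98 mm across at the top, 70 mm at the foot, 104 mm high; origin at the centre of its underside; a bystander
- drink_bottle: white drink bottle with blue label and cap, 60 mm in diameter, 190 mm high; origin at the centre of its underside; a bystander
Mind the look-alikes: they are no part of the job. Several things look just like the green_mat: the one meant starts farthest from the robot's base.

How it is judged:
On the way, in this order (a step that is already met when the one before it is completed fails the run):
1. the red tub lies on the red mat (horizontal distance between red_tub and red_mat below 0.025 m and z of red_tub in the frame of red_mat below 0.009 m and angle between the y axis of red_tub and the y axis of red_mat, either way round below 0.35 rad and angle between red_tub's own z axis and vertical below 0.08 rad), for 0.2 s.
2. the yellow tub lies on the yellow mat (horizontal distance between yellow_tub and yellow_mat below 0.025 m and z of yellow_tub in the frame of yellow_mat below 0.009 m and angle between the y axis of yellow_tub and the y axis of yellow_mat, either way round below 0.35 rad and angle between yellow_tub's own z axis and vertical below 0.08 rad), for 0.2 s.
3. the green tub lies on the green mat (horizontal distance between green_tub and green_mat below 0.025 m and z of green_tub in the frame of green_mat below 0.009 m and angle between the y axis of green_tub and the y axis of green_mat, either way round below 0.35 rad and angle between green_tub's own z axis and vertical below 0.08 rad), for 0.2 s.
4. the blue tub lies on the blue mat (horizontal distance between blue_tub and blue_mat below 0.025 m and z of blue_tub in the frame of blue_mat below 0.009 m and angle between the y axis of blue_tub and the y axis of blue_mat, either way round below 0.35 rad and angle between blue_tub's own z axis and vertical below 0.08 rad), for 0.2 s.
At the end, for the whole second after the job is handed in: Each of the four tubs lies at rest and flat on the mat of its own colour, its centre within 15 mm of the mat's centre and its length within 0.2 rad (11 degrees) of the mat's length, either way round (horizontal distance between red_tub and red_mat below 0.015 m and z of red_tub in the frame of red_mat below 0.009 m and angle between the y axis of red_tub and the y axis of red_mat, either way round below 0.2 rad and angle between each of red_tub, yellow_tub, green_tub, blue_tub's own z axis and vertical below 0.08 rad and linear speed of each of red_tub, yellow_tub, green_tub, blue_tub below 0.02 m/s and angular speed of each of red_tub, yellow_tub, green_tub, blue_tub below 0.1 rad/s and horizontal distance between yellow_tub and yellow_mat below 0.015 m and z of yellow_tub in the frame of yellow_mat below 0.009 m and angle between the y axis of yellow_tub and the y axis of yellow_mat, either way round below 0.2 rad and horizontal distance between green_tub and green_mat below 0.015 m and z of green_tub in the frame of green_mat below 0.009 m and angle between the y axis of green_tub and the y axis of green_mat, either way round below 0.2 rad and horizontal distance between blue_tub and blue_mat below 0.015 m and z of blue_tub in the frame of blue_mat below 0.009 m and angle between the y axis of blue_tub and the y axis of blue_mat, either way round below 0.2 rad); the robot touches nothing.
It fails at once if the noodle cup or the drink bottle is moved by more than 20 mm (distance of any of noodle_cup, drink_bottle from where it was at the start of the episode above 0.02 m).
It fails at once if a tub is tipped by more than 30 degrees (angle between any of red_tub, yellow_tub, green_tub, blue_tub's own z axis and vertical above 0.52 rad).
It fails at once if a tub is moved by more than 60 mm with another tub still lying on it (only one at a time) ((distance of yellow_tub from where it was at the start of the episode above 0.06 m and horizontal distance between red_tub and yellow_tub below 0.05 m and z of red_tub in the frame of yellow_tub between 0.025 and 0.045 m) or (distance of green_tub from where it was at the start of the episode above 0.06 m and horizontal distance between yellow_tub and green_tub below 0.05 m and z of yellow_tub in the frame of green_tub between 0.025 and 0.045 m) or (distance of blue_tub from where it was at the start of the episode above 0.06 m and horizontal distance between green_tub and blue_tub below 0.05 m and z of green_tub in the frame of blue_tub between 0.025 and 0.045 m)).
It fails at once if a tub is let go over its mat while its underside is more than 17 mm above the mat (dropped) ((horizontal distance between red_tub and red_mat below 0.06 m and z of red_tub in the frame of red_mat above 0.02 m and contact force between red_tub and the fingers below 0.05 N) or (horizontal distance between yellow_tub and yellow_mat below 0.06 m and z of yellow_tub in the frame of yellow_mat above 0.02 m and contact force between yellow_tub and the fingers below 0.05 N) or (horizontal distance between green_tub and green_mat below 0.06 m and z of green_tub in the frame of green_mat above 0.02 m and contact force between green_tub and the fingers below 0.05 N) or (horizontal distance between blue_tub and blue_mat below 0.06 m and z of blue_tub in the frame of blue_mat above 0.02 m and contact force between blue_tub and the fingers below 0.05 N)).
It also fails if it takes over 120 s, if anything falls off the work surface, if the arm or the gripper's body presses on something with over 40 N, if the wrist force passes 120 N, or if a joint passes its speed limit or range.

## Working session

There is one attempt and no reset: what is moved stays moved. The work goes in short steps, Python scripts to look and compute and a shell command to move; the robot and the scene stay as the last step left them, time stands still between calls to the robot, and variables do not carry over. Pictures are saved under pics/ and viewed, and the job is handed in when it is done.

```bash
mkdir -p pics; python3 - <<'E'
from bench import r
import cv2
o=r.get_obs()
for k in o: print(k,o[k])
for n in ["scene","top","wrist"]:
    f=r.grab_frame(n)
    cv2.imwrite(f"pics/{n}0.png",f["color"][:,:,::-1])
    print(n,{k:f[k] for k in f if k!="color"})
E
```

```text
clock 0.0
joints [-1.41312182  0.47783754  0.02231745  1.55649348 -0.01151776  1.10926674
 -0.08310962]
qvel [ 0.00013395  0.00115083  0.0015557   0.00090071  0.00148873 -0.00101413
  0.00185312]
tau [ 3.79850690e-04 -5.96452904e+01  1.60761449e+00 -2.81203204e+01
  1.23296547e-02  9.27670626e-03 -1.42971876e-05]
tcp_pos [0.17713116 0.65071449 0.23028242]
orientation [ 2.49518947e+00  1.90680513e+00 -2.22816847e-03]
contact_force [ 0.19912623 -0.09178414  0.07441566]
moment [0.01218326 0.00387453 0.01687262]
grip_width 0.08525867723448514
scene {'fx': 427.12077503337656, 'fy': 427.12077503337656, 'cx': 255.37784615472816, 'cy': 196.1463123636546, 'dist_coeffs': array([-0.15053409,  0.        ,  0.        ,  0.        ,  0.        ]), 'R': array([[ 0.5844923 ,  0.81139654,  0.00209827],
       [ 0.65937505, -0.47347289, -0.58399313],
       [-0.47285653,  0.34272303, -0.81175589]]), 't': array([-0.2866423 , -0.24779218,  1.52432618])}
top {'fx': 362.95530062166614, 'fy': 362.95530062166614, 'cx': 253.67794244820476, 'cy': 192.48917747836555, 'dist_coeffs': array([-0.11923846,  0.        ,  0.        ,  0.        ,  0.        ]), 'R': array([[ 0.01266776, -0.99988775,  0.00800036],
       [-0.9966955 , -0.01326852, -0.08013749],
       [ 0.08023465, -0.00695876, -0.99675171]]), 't': array([0.00556604, 0.49980748, 1.01080457])}
wrist {'fx': 314.7800923961342, 'fy': 314.7800923961342, 'cx': 256.48681084481194, 'cy': 190.93505805108026, 'dist_coeffs': array([-0.07733532,  0.        ,  0.        ,  0.        ,  0.        ]), 'hand_eye': array([[ 9.99999820e-01, -1.16794017e-04, -5.88876797e-04,
         3.14432774e-04],
       [ 2.82734458e-04,  9.56925167e-01,  2.90334538e-01,
        -7.49778055e-02],
       [ 5.29601691e-04, -2.90334653e-01,  9.56925028e-01,
        -1.42248999e-01],
       [ 0.00000000e+00,  0.00000000e+00,  0.00000000e+00,
         1.00000000e+00]])}
```

View pics/top0.png

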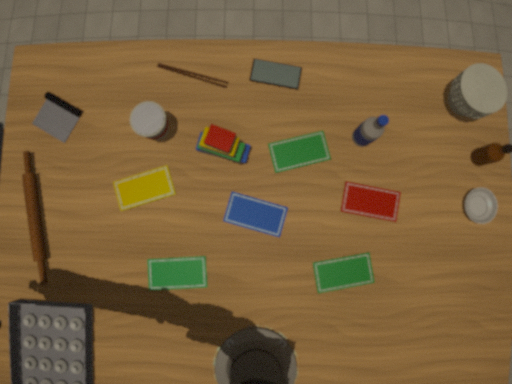

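View pics/scene0.png

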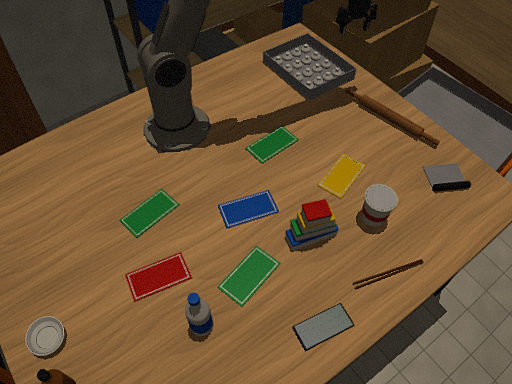

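View pics/wrist0.png

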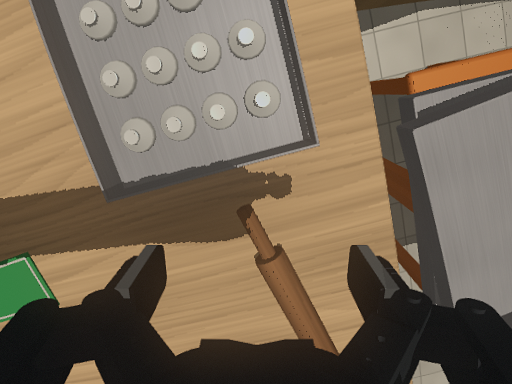

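The top view shows four possible targets in the green family: three green mats at (300,151), (177,272) and (343,272), and the green lid in the stack at (240,150). The red mat is at (371,201), yellow at (144,187), blue at (256,214), and the stack at (223,143). The grey-green slab at (276,74) isn't a mat. I'll choose the green mat at (300,151), which looks farthest from the base, and check that with a measurement.

```bash
cat > h.py <<'E'
from bench import r
import numpy as np, cv2
from scipy.spatial.transform import Rotation as Ro
def K(f): return np.array([[f["fx"],0,f["cx"]],[0,f["fy"],f["cy"]],[0,0,1.]])
def pose(f,o=None):
    if "R" in f: return f["R"],f["t"]
    T=np.eye(4);T[:3,:3]=Ro.from_rotvec(o["orientation"]).as_matrix();T[:3,3]=o["tcp_pos"]
    C=np.linalg.inv(T@f["hand_eye"]); return C[:3,:3],C[:3,3]
def px2w(f,uv,z,o=None):
    R,t=pose(f,o)
    p=cv2.undistortPoints(np.array(uv,float).reshape(-1,1,2),K(f),f["dist_coeffs"])[:,0]
    d=np.c_[p,np.ones(len(p))]@R; c=-R.T@t
    return (c+d*((z-c[2])/d[:,2])[:,None])[:,:2]
def w2px(f,X,o=None):
    R,t=pose(f,o)
    return cv2.projectPoints(np.array(X,float).reshape(-1,1,3),cv2.Rodrigues(R)[0],t,K(f),f["dist_coeffs"])[0][:,0]
def rect(W):
    (c,s,a)=cv2.minAreaRect((W*1000).astype(np.float32))
    b=cv2.boxPoints((c,s,a)); e1=b[1]-b[0];e2=b[2]-b[1]
    e=e1 if np.linalg.norm(e1)>np.linalg.norm(e2) else e2
    return np.array(c)/1000,np.array(sorted(s)),np.degrees(np.arctan2(e[1],e[0]))%180
E
python3 - <<'E'
from h import *
for n in ["top","scene"]:
    f=r.grab_frame(n); im=f["color"]; hsv=cv2.cvtColor(im,cv2.COLOR_RGB2HSV)
    for name,lo,hi in [("green",50,75),("yellow",22,35),("blue",105,125),("red",0,5)]:
        m=((hsv[...,0]>=lo)&(hsv[...,0]<=hi)&(hsv[...,1]>140)&(hsv[...,2]>60)).astype(np.uint8)
        k,l,st,ce=cv2.connectedComponentsWithStats(m)
        for i in range(1,k):
            if st[i,4]<150: continue
            ys,xs=np.where(l==i); W=px2w(f,np.c_[xs,ys],0.003)
            c,s,a=rect(W); print(n,name,ce[i].round(),st[i,4],c.round(4),s.round(1),round(a,1),"r",np.hypot(*c).round(3))
    y0,x0,w=(110,180,100) if n=="top" else (185,270,100)
    cr=im[y0:y0+75,x0:x0+w]
    cv2.imwrite(f"pics/c_{n}.png",cv2.resize(cr,None,fx=8,fy=8,interpolation=cv2.INTER_CUBIC)[:,:,::-1])
E
```

```text
top green [301. 150.] 769 [ 0.6252 -0.1204] [ 61.8 138.8] 105.0 r 0.637
top green [346. 272.] 765 [ 0.2733 -0.2502] [ 63.4 139.4] 101.1 r 0.371
top green [169. 274.] 588 [0.2665 0.2431] [ 63. 115.] 94.8 r 0.361
top yellow [144. 187.] 1530 [0.5112 0.3334] [ 92.5 172.3] 107.7 r 0.61
top blue [255. 214.] 1086 [0.4396 0.0069] [ 64.9 141.6] 74.5 r 0.44
top red [220. 138.] 447 [0.6594 0.1139] [57.4 75.5] 68.5 r 0.669
top red [370. 201.] 1106 [ 0.4807 -0.3312] [ 72.4 149.4] 79.4 r 0.584
scene green [271. 143.] 628 [0.2609 0.2316] [ 78.7 147.5] 94.3 r 0.349
scene green [149. 212.] 875 [ 0.2731 -0.2486] [ 69.5 147.2] 100.2 r 0.369
scene green [247. 279.] 201 [ 0.6248 -0.1192] [ 89.5 169.6] 104.8 r 0.636
scene green [249. 275.] 1221 [ 0.6247 -0.1188] [ 71.2 148.5] 104.4 r 0.636
scene yellow [342. 174.] 768 [0.5069 0.339 ] [ 80.1 158.2] 108.9 r 0.61
scene blue [247. 208.] 891 [0.4388 0.0081] [ 68.6 149.6] 74.6 r 0.439
scene red [316. 210.] 375 [0.5671 0.1765] [61.7 78.8] 69.4 r 0.594
scene red [158. 276.] 1155 [ 0.4846 -0.3308] [ 81.8 150.9] 80.2 r 0.587
```

View pics/c_top.png

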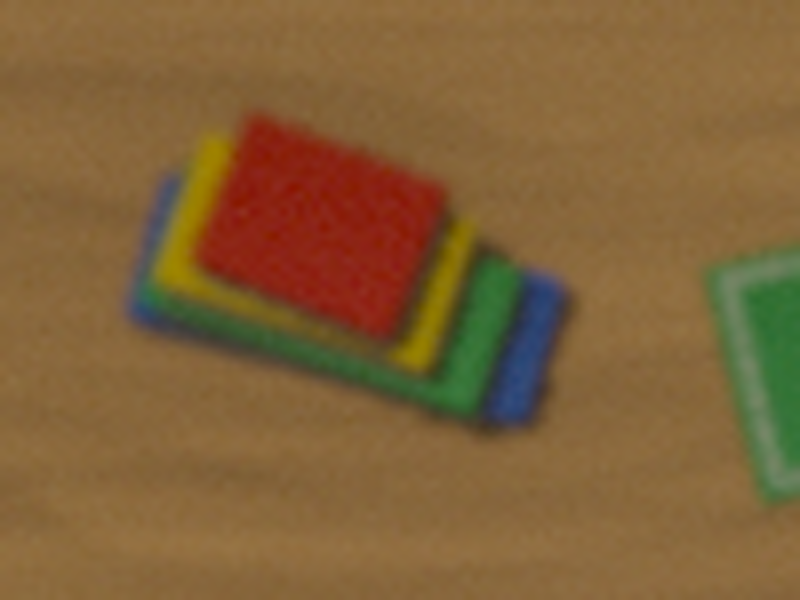

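View pics/c_scene.png

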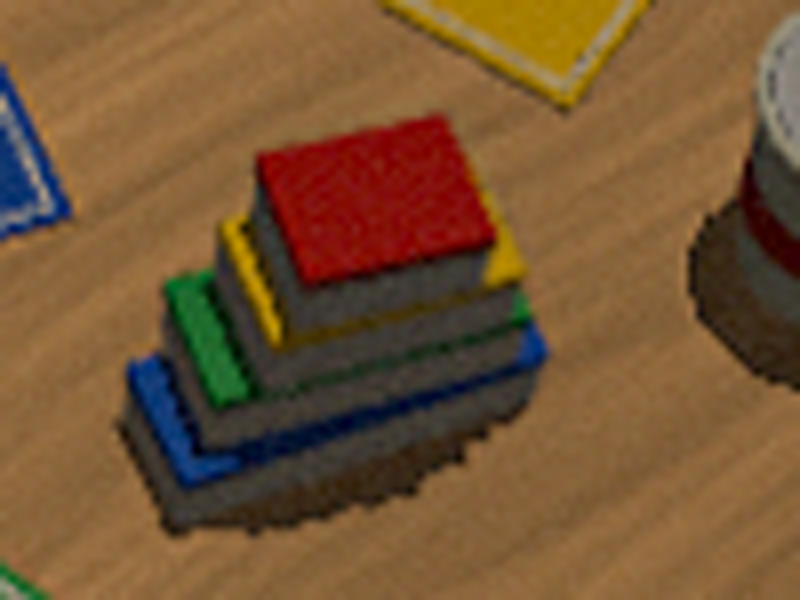

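```bash
cat >> h.py <<'E'
def go(tx,ty,tz,yaw=None,o=None):
    """print tool-frame shift to target; yaw = world angle (deg) of tool x axis mod 180"""
    o=o or r.get_obs(); R=Ro.from_rotvec(o["orientation"]).as_matrix()
    cur=np.degrees(np.arctan2(R[1,0],R[0,0])); print("cur",o["tcp_pos"].round(4),"yaw",cur.round(2),"tilt",R[:,2].round(4),"F",o["contact_force"].round(1),"w",round(o["grip_width"],4),"t",round(o["clock"],2),"j7",o["joints"][6].round(2))
    print(" shift cm NOW:",(R.T@(np.array([tx,ty,tz])-o["tcp_pos"])*100).round(2))
    if yaw is not None:
        d=(yaw-cur+90)%180-90
        # tool z down: turn +a about tool z lowers world yaw by a
        print(" turn deg:",(-d).round(2),"or",(-(d-180*np.sign(d))).round(2))
        R2=R@Ro.from_euler('z',-d,degrees=True).as_matrix()
        print(" shift cm AFTER turn:",(R2.T@(np.array([tx,ty,tz])-o["tcp_pos"])*100).round(2))
E
python3 - <<'E'
from h import *
f=r.grab_frame("top");g=r.grab_frame("scene")
c=np.array([(252,112),(447,185),(390,342),(195,265)])/8-.44+[180,110]
print("red",rect(px2w(f,c,.144)))
c=np.array([(258,153),(443,114),(495,241),(310,283)])/8-.44+[270,185]
print("red sc",rect(px2w(g,c,.144)))
print("cup",px2w(f,[(148,120)],.104),"bottle cap",px2w(f,[(382,121)],.19))
go(.635,.11,.30,160)
E
```

```text
red (array([0.62756348, 0.10101375]), array([53.60620499, 68.36270905]), np.float32(69.738655))
red sc (array([0.62993756, 0.10211401]), array([54.02327347, 66.65560913]), np.float32(68.36441))
cup [[0.68448011 0.29896204]] bottle cap [[ 0.66711409 -0.3010143 ]]
cur [0.1773 0.6512 0.2311] yaw 74.77 tilt [-1.e-04 -4.e-04 -1.e+00] F [-0.3  0.3  0.3] w 0.0854 t 0.35 j7 -0.08
 shift cm NOW: [-40.2   58.38  -6.88]
 turn deg: -85.23 or 94.77
 shift cm AFTER turn: [-61.52 -35.2   -6.88]
```

```bash
python3 -m pendant '0 0 -1 7;0 0 -1 7;0 0 -1 7;0 0 -1 7;0 0 -1 7;0 0 -1 7;0 0 -1 7;0 0 0 7' 0 40; python3 -m pendant '0 0 0 7;0 0 0 7;0 0 0 7;0 0 0 7;0 0 0 7;0 0 0 6'; python3 - <<'E'
from h import *
go(.60,.10,.32,-21)
E
```

```text
clock: 1.02
tcp_pos: [0.1773, 0.65, 0.3026]
orientation: [3.102, 0.476, -0.004]
contact_force: [-0.5, 0.5, 0.8]
grip_width: 0.0853
clock: 1.52
tcp_pos: [0.1768, 0.6504, 0.3041]
orientation: [3.067, -0.671, -0.003]
contact_force: [0.4, -0.4, 1.2]
grip_width: 0.0853
cur [0.1768 0.6504 0.3041] yaw -24.68 tilt [-0.002  -0.0015 -1.    ] F [ 0.4 -0.4  1.2] w 0.0853 t 1.52 j7 -1.69
 shift cm NOW: [61.43 32.35 -1.59]
 turn deg: -3.68 or 176.32
 shift cm AFTER turn: [59.23 36.23 -1.59]
```

```bash
python3 -m pendant '0 0 -0.5 -3.7;3.3 2 -0.2 0;3.3 2 -0.2 0;3.3 2 -0.2 0;3.3 2 -0.2 0;3.3 2 -0.2 0;3.3 2 0 0;3.3 2 0 0'; python3 -m pendant '3.3 2 0 0;3.3 2 0 0;3.3 2 0 0;3.3 2 0 0;3.3 2 0 0;3.3 2 0 0;3.3 2 0 0;3.3 2 0 0'; python3 - <<'E'
from h import *
go(.60,.10,.32,-21)
E
```

```text
clock: 2.18
tcp_pos: [0.3376, 0.4376, 0.3167]
orientation: [3.093, -0.545, -0.008]
contact_force: [1.0, 0.1, 0.6]
grip_width: 0.0855
clock: 2.85
tcp_pos: [0.5379, 0.1837, 0.3177]
orientation: [-3.088, 0.54, 0.007]
contact_force: [1.5, 0.9, 0.6]
grip_width: 0.0856
cur [0.5379 0.1837 0.3177] yaw -19.84 tilt [-0.0033  0.0072 -1.    ] F [1.5 0.9 0.6] w 0.0856 t 2.85 j7 -0.61
 shift cm NOW: [ 8.68  5.76 -0.31]
 turn deg: 1.16 or -178.84
 shift cm AFTER turn: [ 8.79  5.58 -0.31]
```

```bash
python3 -m pendant '3.4 2 0 1.2;3.4 2 -0.2 0;1.5 1 0 0;0 0 0 0;0 0 0 0'; python3 - <<'E'
from h import *
o=r.get_obs();f=r.grab_frame("wrist"); cv2.imwrite("pics/w1.png",f["color"][:,:,::-1])
np.savez("w1.npz",pos=o["tcp_pos"],ori=o["orientation"],im=f["color"])
go(.629,.1015,.32,-21)
E
```

```text
clock: 3.27
tcp_pos: [0.6042, 0.0929, 0.32]
orientation: [-3.081, 0.595, 0.0]
contact_force: [0.9, -0.5, 0.1]
grip_width: 0.0854
cur [0.6039 0.0931 0.32  ] yaw -21.83 tilt [ 7.0e-04  3.6e-03 -1.0e+00] F [ 0.2 -0.4  0.1] w 0.0853 t 3.32 j7 -0.41
 shift cm NOW: [ 2.01 -1.71  0.01]
 turn deg: -0.83 or 179.17
 shift cm AFTER turn: [ 2.04 -1.69  0.01]
```

View pics/w1.png

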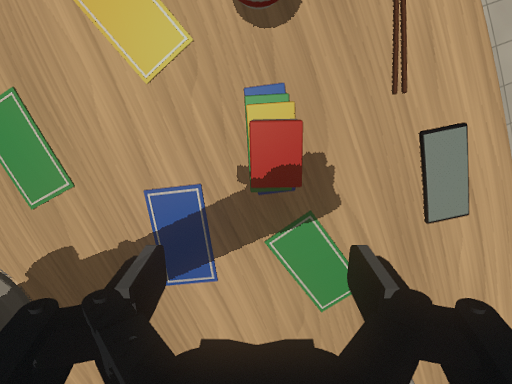

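```bash
python3 - <<'E'
import cv2
im=cv2.imread("pics/w1.png")
cv2.imwrite("pics/w1c.png",cv2.resize(im[75:205,225:325],None,fx=6,fy=4.6,interpolation=cv2.INTER_CUBIC))
E
```

```text
(no output)
```

View pics/w1c.png

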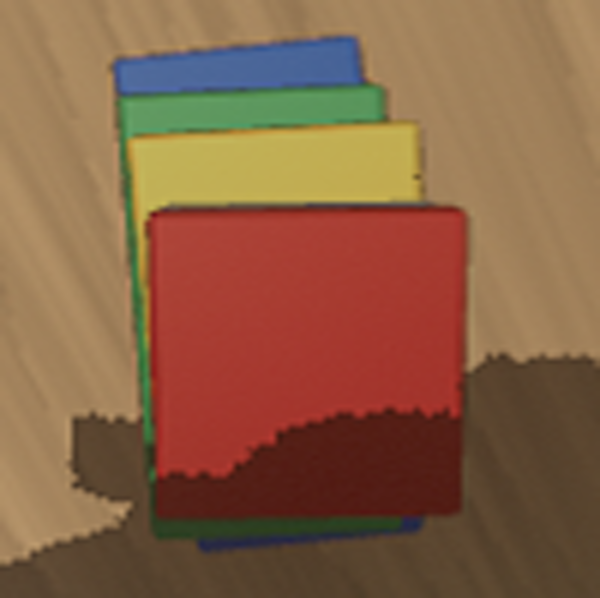

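```bash
python3 - <<'E'
from h import *
f=r.grab_frame("wrist");d=np.load("w1.npz");o=dict(tcp_pos=d["pos"],orientation=d["ori"])
def P(l): return np.array(l)/[6,4.6]-.4+[225,75]
print(rect(px2w(f,P([(150,211),(466,208),(461,516),(157,518)]),.144,o)))
for n,l,z,L in [("y",[(128,140),(419,124)],.108,.096),("g",[(119,97),(384,86)],.072,.122),("b",[(115,62),(360,38)],.036,.148)]:
    w=px2w(f,P(l),z,o); e=w[1]-w[0]; m=w.mean(0); n_=np.array([e[1],-e[0]])/np.linalg.norm(e)
    print(n,"w",np.linalg.norm(e).round(4),"jaw yaw",np.degrees(np.arctan2(e[1],e[0])).round(1),"centre",(m+n_*L/2).round(4))
# mats centres visible: green chosen corners
E
```

```text
(array([0.62832928, 0.10157272]), array([53.38911819, 69.2795105 ]), np.float32(68.8019))
y w 0.0531 jaw yaw -17.8 centre [0.6274 0.1045]
g w 0.0528 jaw yaw -18.8 centre [0.6233 0.1024]
b w 0.0533 jaw yaw -14.8 centre [0.6265 0.1002]
```

```bash
python3 -m pendant '2 -1.7 3 -0.8;0 0 3.5 0;0 0 3 0;0 0 0 0'; python3 - <<'E'
from h import *
go(.6285,.1015,.112,-21.2)
E
```

```text
clock: 3.7
tcp_pos: [0.6284, 0.114, 0.2249]
orientation: [-3.08, 0.547, -0.004]
contact_force: [-1.5, 0.9, -0.7]
grip_width: 0.0854
cur [0.6284 0.114  0.2249] yaw -20.16 tilt [ 0.0049  0.0125 -0.9999] F [-1.5  0.9 -0.7] w 0.0854 t 3.7 j7 -0.34
 shift cm NOW: [ 0.44  1.32 11.28]
 turn deg: 1.04 or -178.96
 shift cm AFTER turn: [ 0.46  1.31 11.28]
```

```bash
python3 -m pendant '0 0 0 0;0 0 0 0'; python3 - <<'E'
from h import *
go(.6285,.1015,.112,-21.2)
E
```

```text
clock: 3.87
tcp_pos: [0.6267, 0.1176, 0.2253]
orientation: [-3.081, 0.54, 0.0]
contact_force: [-0.3, -0.5, -0.3]
grip_width: 0.0854
cur [0.6267 0.1176 0.2253] yaw -19.88 tilt [ 0.0022  0.0132 -0.9999] F [-0.3 -0.5 -0.3] w 0.0854 t 3.87 j7 -0.34
 shift cm NOW: [ 0.74  1.61 11.31]
 turn deg: 1.32 or -178.68
 shift cm AFTER turn: [ 0.78  1.59 11.31]
```

```bash
python3 -m pendant '0.8 1.6 0 1.3;0 0 0 0;0 0 2 0;0 0 2 0;0 0 2 0;0 0 0 0'; python3 - <<'E'
from h import *
go(.6285,.1015,.112,-21.2)
E
```

```text
clock: 4.37
tcp_pos: [0.6355, 0.1004, 0.1768]
orientation: [-3.064, 0.575, -0.027]
contact_force: [-0.4, 0.2, -0.4]
grip_width: 0.0852
cur [0.6355 0.1004 0.1768] yaw -21.26 tilt [ 0.0212  0.02   -0.9996] F [-0.4  0.2 -0.4] w 0.0852 t 4.37 j7 -0.29
 shift cm NOW: [-0.77  0.32  6.47]
 turn deg: -0.06 or 179.94
 shift cm AFTER turn: [-0.77  0.32  6.47]
```

```bash
python3 -m pendant '0 0 0 0;0 0 0 0;0 0 0 0;0 0 0 0'; python3 - <<'E'
from h import *
print(r.get_obs()["joints"].round(3),r.get_obs()["qvel"].round(3))
go(.6285,.1015,.112,-21.2)
E
python3 -m pendant '-0.3 0.1 0.3 0';  python3 - <<'E'
from h import *
go(.6285,.1015,.112,-21.2)
E
python3 -m pendant '0 0 0 0';  python3 - <<'E'
from h import *
go(.6285,.1015,.112,-21.2)
E
```

```text
clock: 4.7
tcp_pos: [0.6384, 0.0993, 0.1833]
orientation: [-3.061, 0.577, -0.038]
contact_force: [-0.1, 0.2, -0.7]
grip_width: 0.0853
[-0.684  0.522  0.617  1.733 -0.378  0.972 -0.295] [-0.003 -0.02   0.009 -0.02   0.007  0.007 -0.006]
cur [0.6384 0.0993 0.1833] yaw -21.38 tilt [ 0.0287  0.0219 -0.9993] F [-0.1  0.2 -0.7] w 0.0853 t 4.7 j7 -0.29
 shift cm NOW: [-1.14  0.37  7.1 ]
 turn deg: -0.18 or 179.82
 shift cm AFTER turn: [-1.14  0.37  7.1 ]
clock: 4.78
tcp_pos: [0.6367, 0.0995, 0.182]
orientation: [-3.059, 0.577, -0.042]
contact_force: [0.2, -0.0, 0.7]
grip_width: 0.0853
cur [0.6367 0.0995 0.182 ] yaw -21.39 tilt [ 0.0319  0.0226 -0.9992] F [ 0.2 -0.   0.7] w 0.0853 t 4.78 j7 -0.29
 shift cm NOW: [-0.99  0.34  6.97]
 turn deg: -0.19 or 179.81
 shift cm AFTER turn: [-0.99  0.33  6.97]
clock: 4.87
tcp_pos: [0.6363, 0.0996, 0.1821]
orientation: [-3.059, 0.577, -0.042]
contact_force: [-0.3, 0.4, -0.2]
grip_width: 0.0852
cur [0.6363 0.0996 0.1821] yaw -21.38 tilt [ 0.0317  0.0229 -0.9992] F [-0.3  0.4 -0.2] w 0.0852 t 4.87 j7 -0.3
 shift cm NOW: [-0.94  0.34  6.99]
 turn deg: -0.18 or 179.82
 shift cm AFTER turn: [-0.94  0.33  6.99]
```

```bash
cat > g.py <<'E'
import sys
from h import *
go(*[float(a) for a in sys.argv[1:]])
E
python3 -m pendant '0 0 -2 0;0 0 -2 0;0 0 -2 0' | head -1; python3 g.py .6285 .1015 .112 -21.2
python3 -m pendant '0 0 0 0;0 0 0 0' | head -1; python3 g.py .6285 .1015 .112 -21.2
python3 -m pendant '0 0 0.5 0;0 0 0.5 0;0 0 0.5 0;0 0 0.5 0' | head -1; python3 g.py .6285 .1015 .112 -21.2
python3 -m pendant '0 0 0 0;0 0 0 0' | head -1; python3 g.py .6285 .1015 .112 -21.2
```

```text
clock: 5.12
cur [0.631  0.0984 0.2395] yaw -21.35 tilt [ 0.0232  0.0207 -0.9995] F [0.3 0.1 0.3] w 0.0856 t 5.12 j7 -0.33
 shift cm NOW: [-0.52  0.16 12.75]
 turn deg: -0.15 or 179.85
 shift cm AFTER turn: [-0.53  0.16 12.75]
clock: 5.28
cur [0.6331 0.0985 0.2443] yaw -21.35 tilt [ 0.03    0.0229 -0.9993] F [-0.8 -0.2 -1. ] w 0.0853 t 5.28 j7 -0.34
 shift cm NOW: [-0.8   0.31 13.21]
 turn deg: -0.15 or 179.85
 shift cm AFTER turn: [-0.8   0.31 13.21]
clock: 5.62
cur [0.6333 0.0992 0.2217] yaw -21.35 tilt [ 0.0296  0.0232 -0.9993] F [-0.2  0.7  0.3] w 0.0851 t 5.62 j7 -0.32
 shift cm NOW: [-0.74  0.31 10.96]
 turn deg: -0.15 or 179.85
 shift cm AFTER turn: [-0.74  0.31 10.96]
clock: 5.78
cur [0.6316 0.0991 0.2183] yaw -21.34 tilt [ 0.0246  0.0216 -0.9995] F [ 0.6 -0.1 -0.6] w 0.0854 t 5.78 j7 -0.32
 shift cm NOW: [-0.54  0.2  10.62]
 turn deg: -0.14 or 179.86
 shift cm AFTER turn: [-0.54  0.2  10.62]
```

```bash
python3 -m pendant '0 0 -0.2 0;0 0 -0.3 0;0 0 -0.4 0;0 0 -0.5 0;0 0 -0.4 0;0 0 -0.3 0;0 0 -0.2 0;0 0 -0.1 0' | head -1; python3 g.py .6285 .1015 .112 -21.2
python3 -m pendant '0 0 0.2 0;0 0 0.4 0;0 0 0.6 0;0 0 0.8 0;0 0 1 0;0 0 0 0;0 0 0 0' | head -1; python3 g.py .6285 .1015 .112 -21.2
python3 -m pendant '0 1 0 0;0 0 0 0;0 0 0 0' | head -1; python3 g.py .6285 .1015 .112 -21.2
python3 -m pendant '0 -0.2 0 0;0 -0.4 0 0;0 -.6 0 0;0 0 0 0;0 0 0 0' | head -1; python3 g.py .6285 .1015 .112 -21.2
```

```text
clock: 6.45
cur [0.6314 0.0983 0.2454] yaw -21.36 tilt [ 0.0255  0.0215 -0.9994] F [-0.1 -0.2  0.8] w 0.0851 t 6.45 j7 -0.34
 shift cm NOW: [-0.6   0.2  13.33]
 turn deg: -0.16 or 179.84
 shift cm AFTER turn: [-0.6   0.2  13.33]
clock: 7.03
cur [0.6315 0.0991 0.2112] yaw -21.35 tilt [ 0.0239  0.0213 -0.9995] F [ 0.  -0.2  0.6] w 0.0852 t 7.03 j7 -0.32
 shift cm NOW: [-0.51  0.17  9.91]
 turn deg: -0.15 or 179.85
 shift cm AFTER turn: [-0.51  0.17  9.91]
clock: 7.28
cur [0.6271 0.0888 0.2099] yaw -21.33 tilt [ 0.0223  0.0204 -0.9995] F [-0.1 -0.3 -0.2] w 0.0852 t 7.28 j7 -0.3
 shift cm NOW: [-0.46 -0.97  9.82]
 turn deg: -0.13 or 179.87
 shift cm AFTER turn: [-0.46 -0.97  9.82]
clock: 7.7
cur [0.6328 0.101  0.2118] yaw -21.38 tilt [ 0.0248  0.0215 -0.9995] F [-0.4 -0.9  0.2] w 0.0854 t 7.7 j7 -0.32
 shift cm NOW: [-0.57  0.4   9.96]
 turn deg: -0.18 or 179.82
 shift cm AFTER turn: [-0.57  0.39  9.96]
```

```bash
python3 -m pendant '0 0 -2 0;0 0 -2 0;0 0 -1.6 0;0 0 -1.2 0;0 0 -.9 0;0 0 -.6 0;0 0 -.3 0;0 0 -0.1 0' | head -1; python3 g.py .6285 .1015 .112 -21.2
python3 -m pendant '0 0 0.3 0;0 0 0.5 0;0 0 0.7 0;0 0 0.9 0;0 0 1.1 0;0 0 1.3 0;0 0 1.5 0;0 0 0 0' | head -1; python3 g.py .6285 .1015 .112 -21.2
python3 -m pendant '0 0 0 0;0 0 0 0' | head -1; python3 g.py .6285 .1015 .112 -21.2
```

```text
clock: 8.37
cur [0.6296 0.1009 0.3011] yaw -21.21 tilt [ 0.0212  0.0205 -0.9996] F [-0.1  0.  -0.6] w 0.0856 t 8.37 j7 -0.37
 shift cm NOW: [-0.36  0.49 18.9 ]
 turn deg: -0.01 or 179.99
 shift cm AFTER turn: [-0.36  0.49 18.9 ]
clock: 9.03
cur [0.6282 0.1022 0.2272] yaw -21.21 tilt [ 0.014   0.0184 -0.9997] F [-0.9  0.9 -0.4] w 0.0854 t 9.03 j7 -0.33
 shift cm NOW: [-0.02  0.31 11.52]
 turn deg: -0.01 or 179.99
 shift cm AFTER turn: [-0.02  0.31 11.52]
clock: 9.2
cur [0.6272 0.1019 0.2252] yaw -21.23 tilt [ 0.0106  0.0169 -0.9998] F [-0.2 -0.1  0.4] w 0.0852 t 9.2 j7 -0.33
 shift cm NOW: [ 0.09  0.21 11.32]
 turn deg: -0.03 or 179.97
 shift cm AFTER turn: [ 0.09  0.21 11.32]
```

```bash
python3 -m pendant '0 0 0.4 0;0 0 0.8 0;0 0 1.2 0;0 0 1.5 0;0 0.1 1.5 0;0.05 0 1.2 0;0 0.1 0.9 0;0 0 0.5 0' | head -1; python3 g.py .6285 .1015 .112 -21.2
```

```text
clock: 9.87
cur [0.6304 0.1017 0.1416] yaw -21.21 tilt [ 0.0173  0.0189 -0.9997] F [ 0.6 -0.5  0.4] w 0.0854 t 9.87 j7 -0.27
 shift cm NOW: [-0.2   0.15  2.95]
 turn deg: -0.01 or 179.99
 shift cm AFTER turn: [-0.2   0.15  2.95]
```

```bash
python3 -m pendant '-0.1 0.1 0.5 0;-0.1 0 0.8 0;0 0 0.8 0;0 0 0.5 0;0 0 0.3 0;0 0 0.1 0;0 0 0 0' | head -1; python3 g.py .6285 .1015 .112 -21.2; python3 - <<'E'
from h import *
f=r.grab_frame("wrist"); cv2.imwrite("pics/w2.png",f["color"][:,:,::-1])
f=r.grab_frame("scene"); cv2.imwrite("pics/s2.png",cv2.resize(f["color"][150:270,230:390,::-1],None,fx=5,fy=5))
E
```

```text
clock: 10.45
cur [0.6287 0.1021 0.1078] yaw -21.22 tilt [ 0.0172  0.0188 -0.9997] F [ 0.2 -0.4  0.5] w 0.0856 t 10.45 j7 -0.25
 shift cm NOW: [ 0.01  0.05 -0.42]
 turn deg: -0.02 or 179.98
 shift cm AFTER turn: [ 0.01  0.05 -0.42]
```

View pics/w2.png

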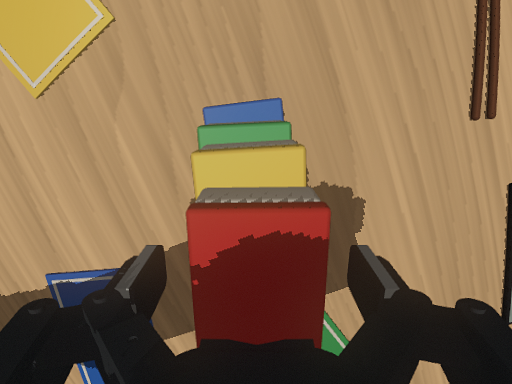

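View pics/s2.png

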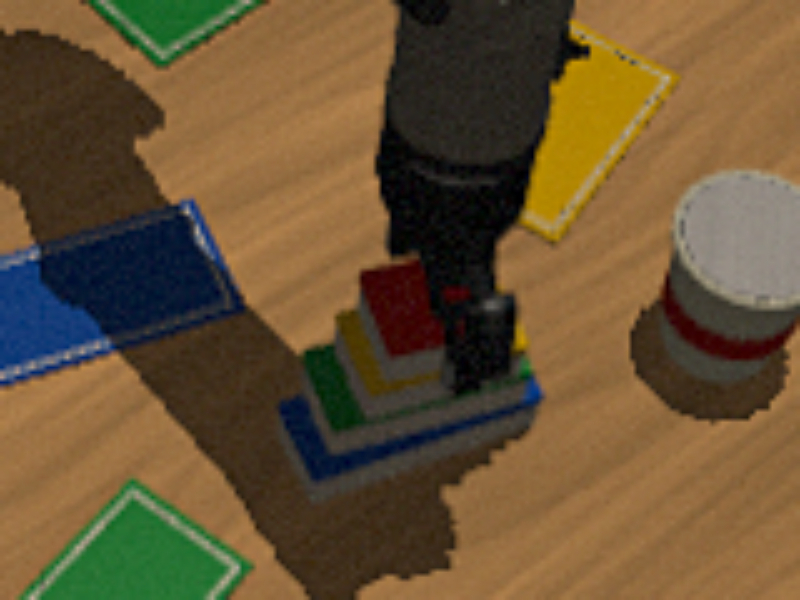

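```bash
python3 - <<'E'
from h import *
f=r.grab_frame("scene");o=r.get_obs();R=Ro.from_rotvec(o["orientation"]).as_matrix();t=o["tcp_pos"]
for X in [t,t+R@[.045,0,-.013],t+R@[.027,.035,-.036],t+R@[.027,-.035,-.036]]: print((w2px(f,[X])-[230,150])*5)
E
```

```text
[[424.37108469 331.01410481]]
[[454.0838563  385.47062979]]
[[384.64181915 349.74445454]]
[[508.88452527 320.03315715]]
```

```bash
python3 -m pendant '0 0 -0.3 0;0 0 0 0;0 0 0 0;0 0 0 0;0 0 0 0;0 0 0 0' 255 40; python3 -m pendant '0 0 -0.1 0;0 0 -0.2 0;0 0 -0.4 0;0 0 -0.6 0;0 0 -0.6 0;0 0 -0.4 0;0 0 -0.2 0;0 0 0 0'; python3 g.py .483 -.331 .2 -10.2; python3 - <<'E'
from h import *
f=r.grab_frame("wrist"); cv2.imwrite("pics/w3.png",f["color"][:,:,::-1])
f=r.grab_frame("scene"); cv2.imwrite("pics/s3.png",cv2.resize(f["color"][130:270,230:390,::-1],None,fx=4,fy=4))
E
```

```text
clock: 11.1
tcp_pos: [0.6298, 0.1021, 0.1133]
orientation: [-3.065, 0.574, -0.026]
contact_force: [-0.1, 0.1, -1.2]
grip_width: 0.0535
clock: 11.77
tcp_pos: [0.6288, 0.1016, 0.1408]
orientation: [-3.065, 0.574, -0.024]
contact_force: [0.1, 0.4, -2.4]
grip_width: 0.0535
cur [0.6288 0.1016 0.1408] yaw -21.22 tilt [ 0.0195  0.0197 -0.9996] F [ 0.1  0.4 -2.4] w 0.0535 t 11.77 j7 -0.27
 shift cm NOW: [ 2.13 45.43 -7.06]
 turn deg: -11.02 or 168.98
 shift cm AFTER turn: [-6.59 45.   -7.06]
```

View pics/w3.png

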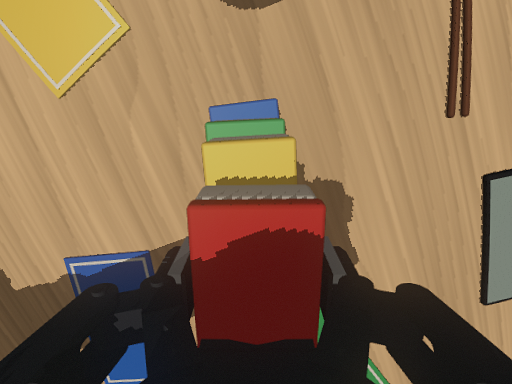

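View pics/s3.png

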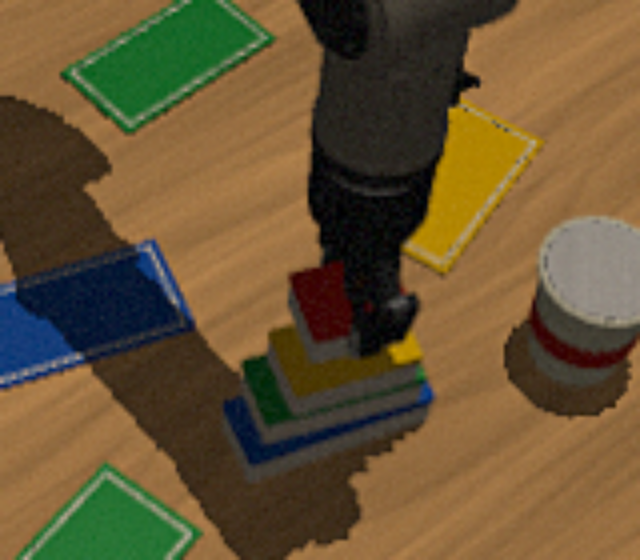

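```bash
python3 -m pendant '0 0.5 -0.5 -2;-0.3 1 -0.6 -3;-0.3 1.6 -0.6 -3;-0.4 2.2 -0.6 -2;-0.4 2.6 -0.6 -1;-0.4 2.8 -0.3 0;-0.4 2.8 0 0;-0.4 2.8 0 0'; python3 -m pendant '-0.4 2.8 0 0;-0.4 2.8 0 0;-0.4 2.8 0 0;-0.4 2.8 0 0;-0.4 2.6 0 0;-0.3 2.2 0 0;-0.3 1.7 0 0;-0.2 1.2 0 0'; python3 g.py .483 -.331 .15 -10.2
```

```text
clock: 12.53
tcp_pos: [0.5683, -0.0484, 0.1663]
orientation: [-3.109, 0.237, -0.022]
contact_force: [0.6, -0.5, -1.9]
grip_width: 0.0533
clock: 13.2
tcp_pos: [0.5049, -0.2438, 0.1605]
orientation: [-3.11, 0.246, -0.021]
contact_force: [-0.4, 0.6, -1.3]
grip_width: 0.0534
cur [ 0.5049 -0.2438  0.1605] yaw -9.04 tilt [ 0.0149  0.021  -0.9997] F [-0.4  0.6 -1.3] w 0.0534 t 13.2 j7 0.51
 shift cm NOW: [-0.8   8.97  0.84]
 turn deg: 1.16 or -178.84
 shift cm AFTER turn: [-0.62  8.99  0.84]
```

```bash
python3 -m pendant '0 0.6 0 1;0 0.3 0 0;0 0 0 0;0 0 0 0'|head -2; python3 g.py .483 -.331 .15 -10.2;python3 - <<'E'
from h import *
o=r.get_obs();f=r.grab_frame("wrist"); cv2.imwrite("pics/w4.png",f["color"][:,:,::-1])
for n,c,a in [("red",(.483,-.331),79.8),("top",(.4807,-.3312),79.4)]:
    u=np.array([np.cos(np.radians(a)),np.sin(np.radians(a))]);v=np.array([-u[1],u[0]])
    print(n,w2px(f,[[*(np.array(c)+i*.085*u+j*.045*v),.003] for i,j in [(1,1),(1,-1),(-1,-1),(-1,1)]],o).round(1).tolist())
E
```

```text
clock: 13.53
tcp_pos: [0.5016, -0.256, 0.1599]
cur [ 0.5016 -0.256   0.1599] yaw -10.47 tilt [ 0.0137  0.0203 -0.9997] F [-0.2 -0.4 -0.6] w 0.0533 t 13.53 j7 0.51
 shift cm NOW: [-0.47  7.74  0.81]
 turn deg: -0.27 or 179.73
 shift cm AFTER turn: [-0.51  7.73  0.81]
red [[204.6, 170.8], [296.8, 170.1], [291.9, 317.1], [212.6, 317.9]]
top [[202.9, 171.1], [295.1, 171.1], [289.4, 317.9], [210.2, 318.1]]
```

View pics/w4.png

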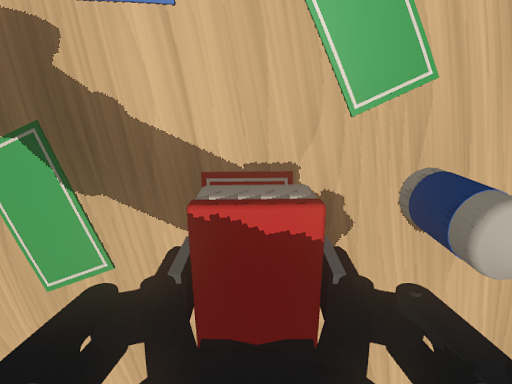

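```bash
python3 -m pendant '0 0.4 0.2 0;-0.1 0.8 0.4 0;-0.1 1.3 0.6 0;-0.1 1.5 0.8 0;-0.1 1.4 1 0;-0.1 1 1 0;0 0.6 0.8 0;0 0.3 0.5 0'|head -2; python3 g.py .480 -.3315 .0083 -10.5
```

```text
clock: 14.25
tcp_pos: [0.4878, -0.3246, 0.1016]
cur [ 0.4878 -0.3246  0.1016] yaw -9.7 tilt [ 0.0164  0.022  -0.9996] F [ 0.2  0.5 -1.1] w 0.0533 t 14.25 j7 0.71
 shift cm NOW: [-0.77  1.04  9.3 ]
 turn deg: 0.8 or -179.2
 shift cm AFTER turn: [-0.75  1.05  9.3 ]
```

```bash
python3 -m pendant '-0.2 0.2 0.5 0.4;-0.3 0.3 0.8 0.4;-0.2 0.3 1 0;0 0.2 1.2 0;0 0 1.2 0;0 0 1 0;0 0 0.6 0;0 0 0.3 0'|head -2; python3 g.py .480 -.3315 .0083 -10.5
```

```text
clock: 14.92
tcp_pos: [0.48, -0.3301, 0.0274]
cur [ 0.48   -0.3301  0.0274] yaw -10.42 tilt [ 0.0154  0.0239 -0.9996] F [-0.   0.5 -1. ] w 0.0534 t 14.92 j7 0.79
 shift cm NOW: [0.   0.18 1.9 ]
 turn deg: 0.08 or -179.92
 shift cm AFTER turn: [0.   0.18 1.9 ]
```

```bash
python3 -m pendant '0 0 0 0'|head -2; python3 g.py .480 -.3315 .0083 -10.5
```

```text
clock: 15.0
tcp_pos: [0.4797, -0.3296, 0.0263]
cur [ 0.4797 -0.3296  0.0263] yaw -10.41 tilt [ 0.014   0.0248 -0.9996] F [-0.1  0.8 -1.1] w 0.0535 t 15.0 j7 0.79
 shift cm NOW: [0.05 0.23 1.79]
 turn deg: 0.09 or -179.91
 shift cm AFTER turn: [0.05 0.23 1.79]
```

```bash
python3 -m pendant '0 0.1 0.4 0;0 0.1 0.5 0;0 0 0.4 0;0 0 0.2 0;0 0 0 0'; python3 g.py .480 -.3315 .0083 -10.5
```

```text
clock: 15.42
tcp_pos: [0.4807, -0.3317, 0.0107]
orientation: [-3.104, 0.281, -0.022]
contact_force: [0.0, 0.4, -0.9]
grip_width: 0.0535
cur [ 0.4807 -0.3317  0.0107] yaw -10.37 tilt [ 0.0161  0.0238 -0.9996] F [ 0.   0.4 -0.9] w 0.0535 t 15.42 j7 0.8
 shift cm NOW: [-0.08  0.    0.24]
 turn deg: 0.13 or -179.87
 shift cm AFTER turn: [-0.08  0.    0.24]
```

```bash
python3 -m pendant '0 0 0.2 0;0 0 0.1 0;0 0 0.1 0;0 0 0 0'; python3 g.py .480 -.3315 .0083 -10.5
```

```text
clock: 15.75
tcp_pos: [0.4812, -0.3319, 0.0082]
orientation: [-3.103, 0.281, -0.024]
contact_force: [0.0, 0.8, -1.4]
grip_width: 0.0531
cur [ 0.4812 -0.3319  0.0082] yaw -10.38 tilt [ 0.0174  0.0244 -0.9996] F [ 0.   0.8 -1.4] w 0.0531 t 15.75 j7 0.81
 shift cm NOW: [-0.12 -0.02 -0.01]
 turn deg: 0.12 or -179.88
 shift cm AFTER turn: [-0.13 -0.02 -0.01]
```

```bash
python3 -m pendant '0 0 0.15 0;0 0 0 0'|sed -n 2,4p;python3 -m pendant '0 0 0.15 0;0 0 0 0'|sed -n 2,4p
```

```text
tcp_pos: [0.4816, -0.3323, 0.0082]
orientation: [-3.103, 0.282, -0.026]
contact_force: [0.2, -0.3, -1.1]
tcp_pos: [0.482, -0.3326, 0.0082]
orientation: [-3.102, 0.282, -0.028]
contact_force: [-0.1, 0.0, -1.6]
```

```bash
python3 -m pendant '0 0 0.4 0'|sed -n 2,4p;python3 -m pendant '0 0 0 0'|sed -n 2,4p; python3 - <<'E'
from h import *
f=r.grab_frame("scene"); cv2.imwrite("pics/s5.png",cv2.resize(f["color"][200:350,90:250,::-1],None,fx=4,fy=4))
E
```

```text
tcp_pos: [0.4825, -0.3327, 0.0073]
orientation: [-3.1, 0.281, -0.03]
contact_force: [-17.2, 15.1, 80.4]
tcp_pos: [0.4829, -0.3332, 0.0087]
orientation: [-3.1, 0.281, -0.032]
contact_force: [0.4, -0.6, -1.3]
```

View pics/s5.png

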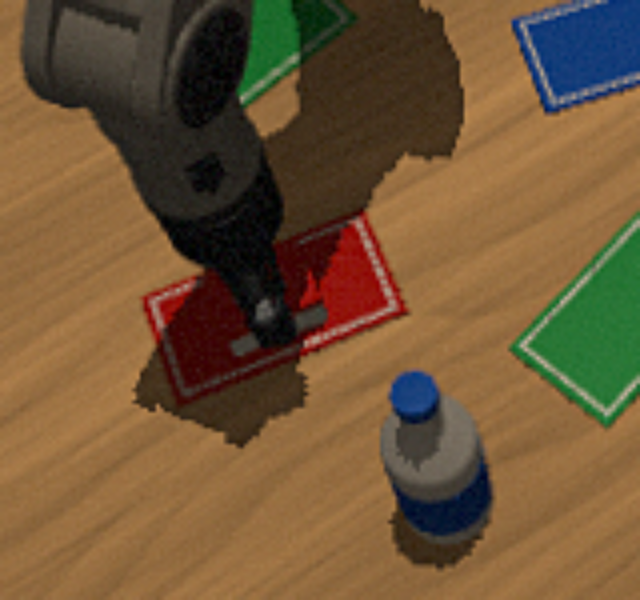

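```bash
python3 -m pendant '0 0 0 0;0 0 0 0;0 0 0 0;0 0 0 0' 0 40; python3 -m pendant '0 0 -0.3 0;0 0 -0.6 0;0 0 -1 0;0 0 -1.5 0;0 0 -2 0;0 0 -2 0;0 0 -2 0;0 0 -1.5 0'|head -2;  python3 -m pendant '0 -1 -1 0;0 -1.5 -0.6 0;0 -2 -0.3 0;0 -2 0 0;0 -1.5 0 0;0 -1 0 0;0 -0.5 0 0;0 0 0 0'|head -2; python3 g.py .627 .1045 .2 -17.8; python3 - <<'E'
from h import *
o=r.get_obs();f=r.grab_frame("wrist"); cv2.imwrite("pics/w6.png",f["color"][:,:,::-1])
np.savez("w6.npz",pos=o["tcp_pos"],ori=o["orientation"])
f=r.grab_frame("top"); cv2.imwrite("pics/t6.png",cv2.resize(f["color"][160:240,310:430,::-1],None,fx=6,fy=6,interpolation=cv2.INTER_CUBIC))
E
```

```text
clock: 16.63
tcp_pos: [0.4836, -0.3335, 0.0079]
orientation: [-3.102, 0.281, -0.034]
contact_force: [0.2, 0.6, -0.0]
grip_width: 0.0854
clock: 17.3
tcp_pos: [0.4782, -0.3349, 0.1209]
clock: 17.97
tcp_pos: [0.4973, -0.2431, 0.1558]
cur [ 0.4973 -0.2431  0.1558] yaw -10.78 tilt [ 0.0305  0.0225 -0.9993] F [-0.2 -0.5 -0.5] w 0.0856 t 17.97 j7 0.5
 shift cm NOW: [  6.35 -36.68  -3.24]
 turn deg: 7.02 or -172.98
 shift cm AFTER turn: [  1.82 -37.18  -3.24]
```

View pics/w6.png

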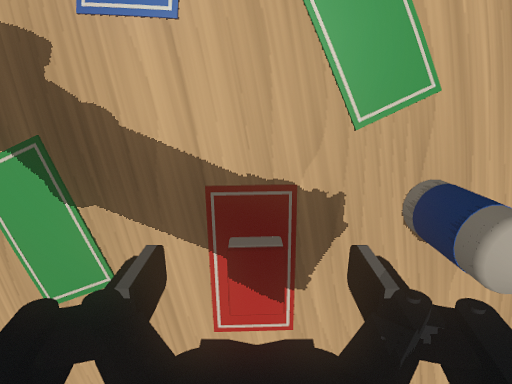

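View pics/t6.png

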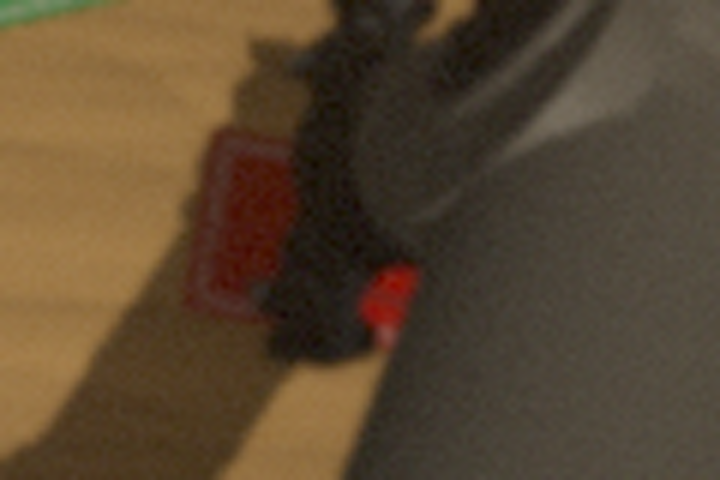

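```bash
python3 - <<'E'
from h import *
d=np.load("w6.npz");o=dict(tcp_pos=d["pos"],orientation=d["ori"]);f=r.grab_frame("wrist")
print(rect(px2w(f,[(206,186.),(296,185),(293,329),(217,331)],.003,o)))
w=px2w(f,[(228.5,237.),(282,236.5)],.003,o);e=w[1]-w[0];n=np.array([e[1],-e[0]])/np.linalg.norm(e)
print(np.linalg.norm(e),np.degrees(np.arctan2(e[1],e[0])),w.mean(0)+n*.035)
im=cv2.imread("pics/w6.png");cv2.imwrite("pics/w6c.png",cv2.resize(im[175:340,195:310],None,fx=5,fy=3.6,interpolation=cv2.INTER_CUBIC))
# other mats seen
E
```

```text
(array([ 0.4797066 , -0.33119196]), array([ 87.74005127, 169.91944885]), np.float32(80.18769))
0.05465114815451376 -10.855268223281076 [ 0.48132754 -0.33620853]
```

View pics/w6c.png

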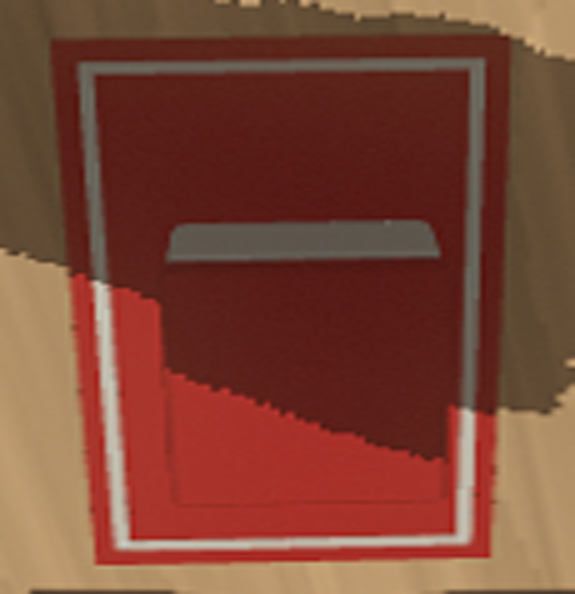

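```bash
python3 -m pendant '0.1 -0.5 -1.5 2;0.1 -1 -1.5 3;0.1 -1.6 -1.2 2;0.1 -2.2 -1 0;0.1 -2.6 -0.8 0;0.1 -2.8 -0.5 0;0.1 -2.8 -0.3 0;0.1 -2.8 0 0'|head -2; python3 -m pendant '0.1 -2.8 0 0;0.1 -2.8 0 0;0.1 -2.8 0 0;0.1 -2.8 0 0;0.1 -2.4 0 0;0.1 -1.8 0 0;0 -1.2 0 0;0 -.6 0 0'|head -2; python3 g.py .627 .1045 .2 -17.8
```

```text
clock: 18.78
tcp_pos: [0.5486, -0.1075, 0.2305]
clock: 19.45
tcp_pos: [0.6186, 0.055, 0.2338]
cur [0.6186 0.055  0.2338] yaw -20.53 tilt [ 0.0269  0.0099 -0.9996] F [ 0.9 -0.  -0. ] w 0.0857 t 19.45 j7 -0.28
 shift cm NOW: [-1.02 -4.86  3.45]
 turn deg: -2.73 or 177.27
 shift cm AFTER turn: [-0.79 -4.91  3.45]
```

```bash
python3 -m pendant '-0.3 -1 -0.8 -1.3;-0.3 -1.5 -0.8 -1.4;0 -1.2 -0.6 0;0 -.6 -0.4 0;0 0 -0.1 0;0 0 0 0'|head -2; python3 - <<'E'
from h import *
o=r.get_obs();f=r.grab_frame("wrist"); cv2.imwrite("pics/w7.png",f["color"][:,:,::-1])
np.savez("w7.npz",pos=o["tcp_pos"],ori=o["orientation"])
go(.627,.1045,.2,-17.8)
im=f["color"][:,:,::-1];cv2.imwrite("pics/w7c.png",cv2.resize(im[90:300,170:350],None,fx=4,fy=2.85,interpolation=cv2.INTER_CUBIC))
E
```

```text
clock: 19.95
tcp_pos: [0.6271, 0.0979, 0.2651]
cur [0.6271 0.0978 0.265 ] yaw -17.8 tilt [ 0.0276  0.0087 -0.9996] F [0.4 0.  0.5] w 0.0856 t 20.0 j7 -0.32
 shift cm NOW: [-0.36 -0.52  6.5 ]
 turn deg: 0.0 or -180.0
 shift cm AFTER turn: [-0.36 -0.52  6.5 ]
```

View pics/w7.png

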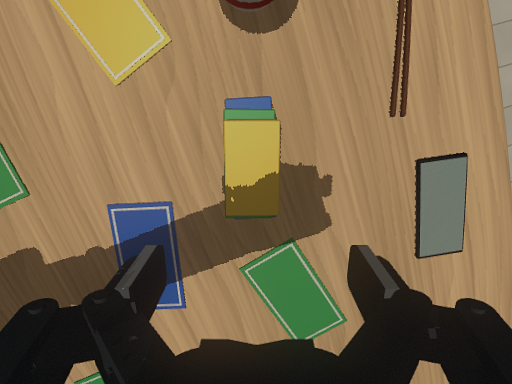

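View pics/w7c.png

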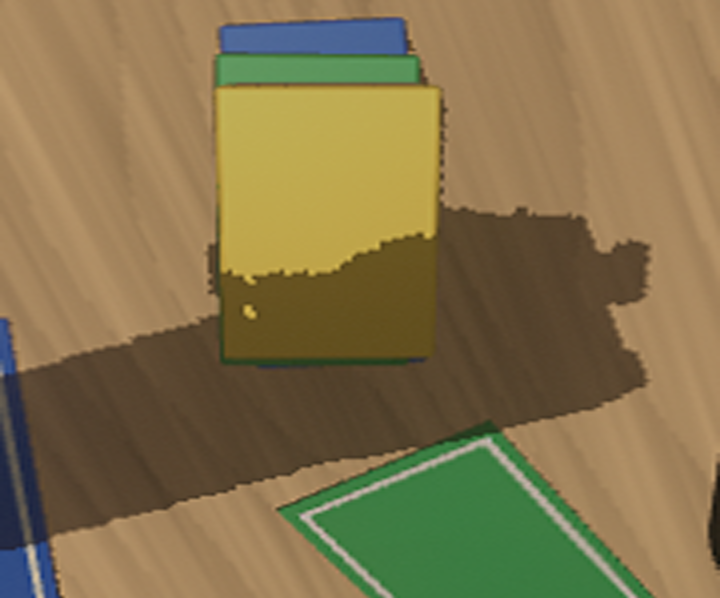

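```bash
python3 - <<'E'
from h import *
d=np.load("w7.npz");o=dict(tcp_pos=d["pos"],orientation=d["ori"]);f=r.grab_frame("wrist")
P=lambda l:np.array(l)/[4,2.85]-.35+[170,90]
print(rect(px2w(f,P([(216,88),(440,86),(434,357),(221,358)]),.108,o)))
w=px2w(f,P([(217,57),(418,55)]),.072,o);e=w[1]-w[0];n=np.array([e[1],-e[0]])/np.linalg.norm(e);print("g",np.linalg.norm(e),np.degrees(np.arctan2(e[1],e[0])),w.mean(0)+n*.061)
w=px2w(f,P([(221,26),(405,18)]),.036,o);e=w[1]-w[0];n=np.array([e[1],-e[0]])/np.linalg.norm(e);print("b",np.linalg.norm(e),np.degrees(np.arctan2(e[1],e[0])),w.mean(0)+n*.074)
w=px2w(f,[(117,84.),(171,40)],.003,o);e=w[1]-w[0];n=np.array([-e[1],e[0]])/np.linalg.norm(e);print("ymat",np.linalg.norm(e),np.degrees(np.arctan2(e[1],e[0])),w.mean(0)+n*.085)
E
```

```text
(array([0.62738763, 0.10605905]), array([54.10005188, 94.78036499]), np.float32(72.09707))
g 0.05227835770669328 -17.1106836324195 [0.62476692 0.10185884]
b 0.052617544763829086 -14.468596595442465 [0.62690262 0.1007733 ]
ymat 0.08617347327291297 17.53312857444719 [0.51210366 0.3333901 ]
```

```bash
python3 -m pendant '-0.1 -0.2 0.3 0;-0.2 -0.4 0.6 0;-0.2 -0.2 1 0;0 0 1.3 0;0 0 1.6 0;0 0 1.8 0;0 0 2 0;0 0 0 0'|head -2; python3 g.py .6274 .106 .0775 -17.9;python3 -m pendant '0 0 0 0;0 0 0 0'|head -2; python3 g.py .6274 .106 .0775 -17.9
```

```text
clock: 20.72
tcp_pos: [0.6238, 0.1062, 0.1696]
cur [0.6238 0.1062 0.1696] yaw -18.05 tilt [ 0.0232  0.0073 -0.9997] F [-0.6  0.3 -0.4] w 0.0858 t 20.72 j7 -0.29
 shift cm NOW: [0.17 0.04 9.22]
 turn deg: -0.15 or 179.85
 shift cm AFTER turn: [0.17 0.04 9.22]
clock: 20.88
tcp_pos: [0.6225, 0.1058, 0.1681]
cur [0.6225 0.1058 0.1681] yaw -18.07 tilt [ 0.0198  0.0058 -0.9998] F [-0.2  0.5 -0.4] w 0.0854 t 20.88 j7 -0.29
 shift cm NOW: [ 0.3  -0.06  9.07]
 turn deg: -0.17 or 179.83
 shift cm AFTER turn: [ 0.3  -0.06  9.07]
```

```bash
python3 -m pendant '0.1 0 0.3 0;0.1 0 0.6 0;0.1 0 1 0;0 0 1.3 0;0 0 1.6 0;0 0 1.2 0;0 0 0.6 0;0 0 0.2 0'|head -2; python3 g.py .6274 .106 .0775 -17.9
```

```text
clock: 21.55
tcp_pos: [0.63, 0.1057, 0.0976]
cur [0.63   0.1057 0.0976] yaw -18.09 tilt [ 0.0266  0.008  -0.9996] F [-0.3  0.3  0.1] w 0.0853 t 21.55 j7 -0.23
 shift cm NOW: [-0.31  0.08  2.  ]
 turn deg: -0.19 or 179.81
 shift cm AFTER turn: [-0.31  0.08  2.  ]
```

```bash
python3 -m pendant '-0.2 0 0.4 0;-0.15 0.05 0.6 0;0 0 0.6 0;0 0 0.2 0;0 0 0 0;0 0 0 0'|head -2; python3 g.py .6274 .106 .0775 -17.9
```

```text
clock: 22.05
tcp_pos: [0.6269, 0.1065, 0.0776]
cur [0.6269 0.1065 0.0776] yaw -18.09 tilt [ 0.0267  0.0079 -0.9996] F [ 0.1 -0.1 -0.6] w 0.0856 t 22.05 j7 -0.22
 shift cm NOW: [0.06 0.03 0.01]
 turn deg: -0.19 or 179.81
 shift cm AFTER turn: [0.06 0.03 0.01]
```

```bash
python3 -m pendant '0 0 0 0;0 0 0 0;0 0 0 0;0 0 0 0;0 0 0 0' 255 40; python3 -m pendant '0 0 -0.2 0;0 0 -0.4 0;0 0 -0.7 0;0 0 -1 0;0 0 -1 0;0 0 -0.8 0;0 0 -0.5 0;0 0 -0.2 0'; python3 g.py .511 .3335 .2 17.8; python3 - <<'E'
from h import *
f=r.grab_frame("wrist"); cv2.imwrite("pics/w8.png",f["color"][:,:,::-1])
E
```

```text
clock: 22.47
tcp_pos: [0.6284, 0.1064, 0.0794]
orientation: [-3.089, 0.492, -0.044]
contact_force: [-0.3, 0.6, -2.5]
grip_width: 0.0535
clock: 23.13
tcp_pos: [0.6259, 0.106, 0.1322]
orientation: [-3.089, 0.492, -0.042]
contact_force: [0.4, -0.4, -1.4]
grip_width: 0.0536
cur [0.6259 0.106  0.1322] yaw -18.11 tilt [ 0.0285  0.0086 -0.9996] F [ 0.4 -0.4 -1.4] w 0.0536 t 23.13 j7 -0.26
 shift cm NOW: [-17.83 -18.17  -6.91]
 turn deg: -35.91 or 144.09
 shift cm AFTER turn: [ -3.78 -25.17  -6.91]
```

View pics/w8.png

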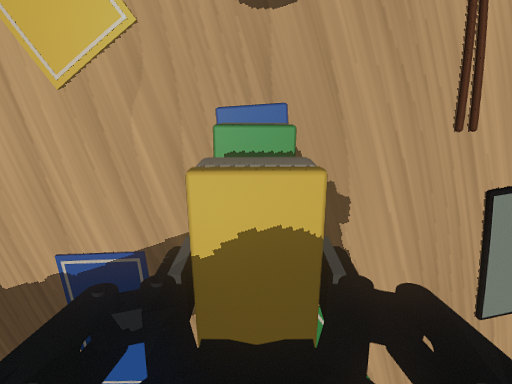

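```bash
python3 -m pendant '0 0 -0.3 -2;0 0 -0.6 -4;0 0 -1 -6;0 0 -1 -6;0 0 -1 -6;0 0 -1 -6;0 0 -0.6 -4;0 0 -0.2 -2'|head -2; python3 g.py .511 .3335 .15 17.8
```

```text
clock: 23.85
tcp_pos: [0.6223, 0.1054, 0.1899]
cur [0.6223 0.1054 0.1899] yaw 19.63 tilt [ 0.0245  0.0064 -0.9997] F [-0.5 -0.1 -1.1] w 0.0535 t 23.85 j7 0.27
 shift cm NOW: [ -2.92 -25.23   3.86]
 turn deg: 1.83 or -178.17
 shift cm AFTER turn: [ -3.72 -25.12   3.86]
```

```bash
python3 -m pendant '0 -0.5 0 0.6;-0.3 -1 0 0.6;-0.4 -1.6 0 0.6;-0.5 -2.2 0 0;-0.5 -2.6 0 0;-0.5 -2.6 0 0;-0.5 -2.6 0 0;-0.4 -2.4 0 0'|head -2; python3 -m pendant '-0.2 -2 0 0;-0.1 -1.6 0 0;0 -1.1 0 0;0 -0.7 0 0;0 -0.3 0 0;0 0 0 0'; python3 - <<'E'
from h import *
go(.511,.3335,.15,17.8)
o=r.get_obs();f=r.grab_frame("wrist"); cv2.imwrite("pics/w9.png",f["color"][:,:,::-1])
np.savez("w9.npz",pos=o["tcp_pos"],ori=o["orientation"])
E
```

```text
clock: 24.52
tcp_pos: [0.5443, 0.2418, 0.1868]
clock: 25.02
tcp_pos: [0.5181, 0.3062, 0.1836]
orientation: [3.109, 0.445, 0.029]
contact_force: [0.2, -0.7, -1.5]
grip_width: 0.0532
cur [0.5181 0.3062 0.1836] yaw 16.31 tilt [ 0.0186  0.002  -0.9998] F [ 0.2 -0.7 -1.5] w 0.0532 t 25.02 j7 -0.19
 shift cm NOW: [ 0.02 -2.83  3.35]
 turn deg: -1.49 or 178.51
 shift cm AFTER turn: [ 0.1  -2.82  3.35]
```

View pics/w9.png

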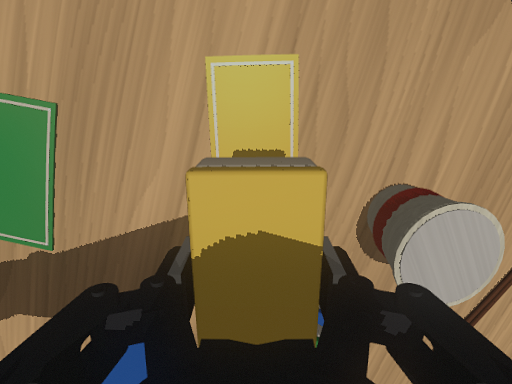

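```bash
python3 - <<'E'
from h import *
d=np.load("w9.npz");o=dict(tcp_pos=d["pos"],orientation=d["ori"]);f=r.grab_frame("wrist")
w=px2w(f,[(206,57.),(298.5,55)],.003,o);e=w[1]-w[0];n=np.array([e[1],-e[0]])/np.linalg.norm(e);print("ymat",np.linalg.norm(e),np.degrees(np.arctan2(e[1],e[0])),w.mean(0)+n*.085)
go(.5115,.3335,.0104,17.8)
E
```

```text
ymat 0.08892721850367954 17.540691174191025 [0.51094713 0.33206033]
cur [0.5186 0.305  0.1837] yaw 16.23 tilt [ 0.0189  0.0016 -0.9998] F [-0.2 -0.2 -1.6] w 0.0535 t 25.12 j7 -0.19
 shift cm NOW: [-0.21 -3.   17.32]
 turn deg: -1.57 or 178.43
 shift cm AFTER turn: [-0.13 -3.01 17.32]
```

Mat centre is about (0.511, 0.333). Moving over it and down.

```bash
python3 -m pendant '0 -0.4 0.3 -0.8;-0.1 -0.6 0.7 -0.8;0 -0.7 1.1 0;0 -0.6 1.4 0;0 -0.4 1.5 0;0 -0.2 1.5 0;0 0 1.2 0;0 0 0.8 0'|head -2; python3 g.py .511 .333 .0104 17.7;  python3 -m pendant '0 0 0.4 0;0 0 0 0;0 0 0 0'|head -2; python3 g.py .511 .333 .0104 17.7
```

```text
clock: 25.78
tcp_pos: [0.5126, 0.332, 0.0923]
cur [0.5126 0.332  0.0923] yaw 17.58 tilt [ 0.0217  0.0029 -0.9998] F [ 0.2 -0.1 -1.1] w 0.0534 t 25.78 j7 -0.17
 shift cm NOW: [-0.3  -0.17  8.19]
 turn deg: -0.12 or 179.88
 shift cm AFTER turn: [-0.3  -0.17  8.19]
clock: 26.03
tcp_pos: [0.5109, 0.3312, 0.0843]
cur [0.5109 0.3312 0.0843] yaw 17.58 tilt [ 1.750e-02 -7.000e-04 -9.998e-01] F [ 0.4  0.9 -2.1] w 0.0531 t 26.03 j7 -0.17
 shift cm NOW: [-0.06 -0.22  7.39]
 turn deg: -0.12 or 179.88
 shift cm AFTER turn: [-0.06 -0.22  7.39]
```

```bash
python3 -m pendant '0 -0.1 0.3 0;0 -0.1 0.6 0;0 0 1 0;0 0 1.3 0;0 0 1.2 0;0 0 0.8 0;0 0 0.4 0;0 0 0.1 0'|head -2; python3 g.py .511 .333 .0104 17.7
```

```text
clock: 26.7
tcp_pos: [0.5128, 0.334, 0.0231]
cur [0.5128 0.334  0.0231] yaw 17.54 tilt [ 0.0204  0.0018 -0.9998] F [ 0.8  0.1 -1.1] w 0.0533 t 26.7 j7 -0.14
 shift cm NOW: [-0.23  0.04  1.26]
 turn deg: -0.16 or 179.84
 shift cm AFTER turn: [-0.23  0.04  1.26]
```

```bash
python3 -m pendant '-0.2 0 0.3 0;0 0 0.4 0;0 0 0.25 0;0 0 0.1 0;0 0 0 0'; python3 g.py .511 .333 .0104 17.7
```

```text
clock: 27.12
tcp_pos: [0.5111, 0.3332, 0.0112]
orientation: [3.103, 0.478, 0.032]
contact_force: [-0.8, -0.3, -1.8]
grip_width: 0.0531
cur [0.5111 0.3332 0.0112] yaw 17.53 tilt [ 0.0203  0.0015 -0.9998] F [-0.8 -0.3 -1.8] w 0.0531 t 27.12 j7 -0.13
 shift cm NOW: [-0.02  0.01  0.08]
 turn deg: -0.17 or 179.83
 shift cm AFTER turn: [-0.02  0.01  0.08]
```

```bash
python3 -m pendant '0 0 0.15 0'|sed -n 2,4p; python3 -m pendant '0 0 0.1 0'|sed -n 2,4p;python3 -m pendant '0 0 0 0'|sed -n 2,4p
```

```text
tcp_pos: [0.5115, 0.3333, 0.0102]
orientation: [3.103, 0.478, 0.033]
contact_force: [-1.6, -3.7, 9.4]
tcp_pos: [0.5115, 0.3331, 0.01]
orientation: [3.104, 0.478, 0.032]
contact_force: [-3.4, -3.1, 10.6]
tcp_pos: [0.5116, 0.3333, 0.0106]
orientation: [3.104, 0.478, 0.032]
contact_force: [-0.1, 0.1, -2.0]
```

Touchdown. Releasing, then backing up.

```bash
python3 -m pendant '0 0 0.05 0;0 0 0 0;0 0 0 0;0 0 0 0' 0 40; python3 -m pendant '0 0 -0.3 0;0 0 -0.6 0;0 0 -1 0;0 0 -1.5 0;0 0 -2 0;0 0 -2 0;0 0 -2 0;0 0 -1.6 0'|head -2; python3 -m pendant '0 0 -1.2 0;0 0 -1 0;0 0 -.6 0;0 0 -0.2 0;0 0 0 0'|head -2; python3 - <<'E'
from h import *
go(.625,.102,.2,-17.1)
o=r.get_obs();f=r.grab_frame("wrist"); cv2.imwrite("pics/w10.png",f["color"][:,:,::-1])
np.savez("w10.npz",pos=o["tcp_pos"],ori=o["orientation"])
E
```

```text
clock: 27.7
tcp_pos: [0.5129, 0.3342, 0.0113]
orientation: [-3.104, -0.478, -0.037]
contact_force: [0.5, -0.4, -0.8]
grip_width: 0.0852
clock: 28.37
tcp_pos: [0.5086, 0.3321, 0.1266]
clock: 28.78
tcp_pos: [0.5101, 0.3331, 0.1661]
cur [0.5101 0.3331 0.1661] yaw 17.43 tilt [ 0.0264  0.0076 -0.9996] F [-0.8  0.4 -0.1] w 0.0858 t 28.78 j7 -0.21
 shift cm NOW: [ 4.13 25.5  -3.26]
 turn deg: 34.53 or -145.47
 shift cm AFTER turn: [17.86 18.66 -3.26]
```

View pics/w10.png

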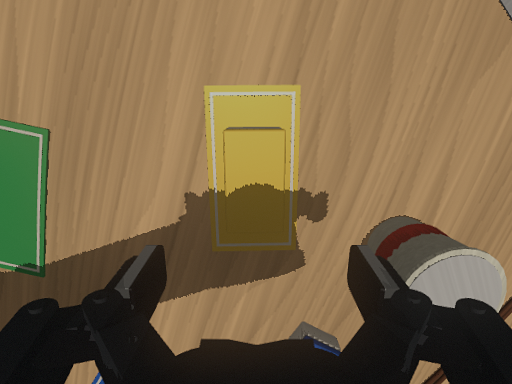

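```bash
python3 -m pendant '0 0 -1 3;0 0 -1.5 5;0 0 -1.5 6;0 0 -1 6;0 0 -0.8 6;0 0 -0.5 4.5;0 0 -0.3 3;0 0 0 1'|head -2; python3 -m pendant '0.5 0.5 0 0;1 1 0 0;1.5 1.6 0 0;1.9 2 0 0;2 2.1 0 0;2 2.1 0 0;2 2.1 0 0;1.8 1.9 0 0'|head -2; python3 -m pendant '1.4 1.4 0 0;1 1 0 0;.6 .6 0 0;.3 .3 0 0;0 0 0 0'|head -2;python3 g.py .625 .102 .2 -17.1
```

```text
clock: 29.5
tcp_pos: [0.5044, 0.3298, 0.2259]
clock: 30.17
tcp_pos: [0.5828, 0.1559, 0.2212]
clock: 30.58
tcp_pos: [0.6066, 0.0951, 0.2197]
cur [0.6066 0.0951 0.2197] yaw -18.19 tilt [ 0.0032 -0.0156 -0.9999] F [-0.1 -1.   0.8] w 0.0855 t 30.58 j7 -0.34
 shift cm NOW: [ 1.52 -1.25  1.97]
 turn deg: -1.09 or 178.91
 shift cm AFTER turn: [ 1.54 -1.22  1.97]
```

```bash
python3 -m pendant '.5 0 0 -1;.7 0 0 0;.3 0 0 0;0 0 0 0;0 0 0 0'|head -2; python3 - <<'E'
from h import *
o=r.get_obs();f=r.grab_frame("wrist"); cv2.imwrite("pics/w11.png",f["color"][:,:,::-1])
np.savez("w11.npz",pos=o["tcp_pos"],ori=o["orientation"])
im=f["color"][:,:,::-1];cv2.imwrite("pics/w11c.png",cv2.resize(im[60:345,150:350],None,fx=4,fy=2.1,interpolation=cv2.INTER_CUBIC))
E
```

```text
clock: 31.0
tcp_pos: [0.6214, 0.0942, 0.2189]
```

View pics/w11c.png

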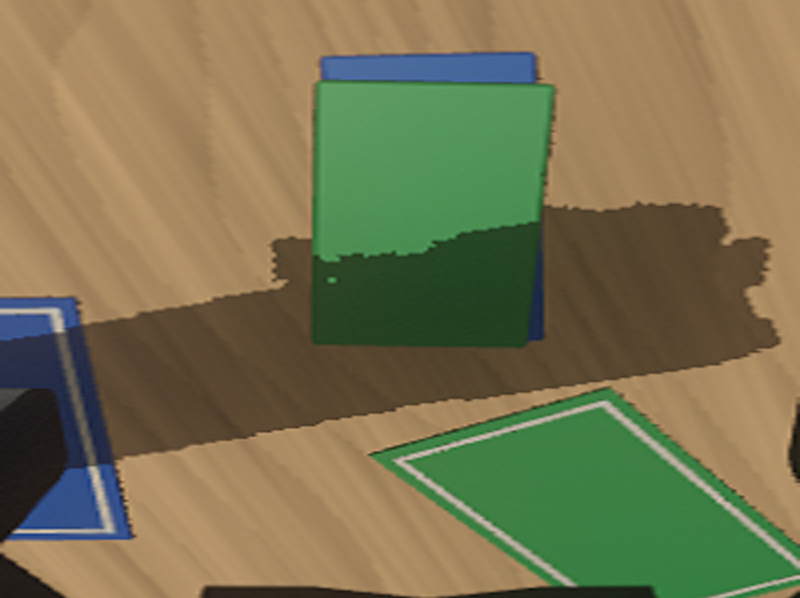

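View pics/w11.png

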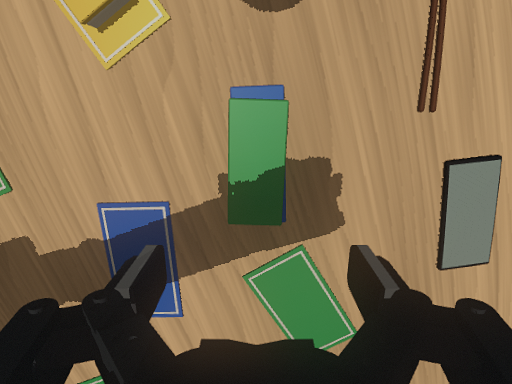

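```bash
python3 - <<'E'
from h import *
d=np.load("w11.npz");o=dict(tcp_pos=d["pos"],orientation=d["ori"]);f=r.grab_frame("wrist")
P=lambda l:np.array(l)/[4,2.1]-.35+[150,60]
print(rect(px2w(f,P([(315,81),(555,86),(526,347),(312,343)]),.072,o)))
def edge(n,w,L,s=1):
    e=w[1]-w[0];k=np.array([e[1],-e[0]])/np.linalg.norm(e)*s;print(n,np.linalg.norm(e),np.degrees(np.arctan2(e[1],e[0])),w.mean(0)+k*L)
edge("b",px2w(f,P([(320,57),(536,53)]),.036,o),.074)
edge("gmat",px2w(f,P([(369,454),(610,388)]),.003,o),.085)
print("bmat",rect(px2w(f,[(98,204),(168.5,202.5),(183,316.5)],.003,o)))
E
```

```text
(array([0.62383801, 0.10354982]), array([ 53.28726578, 119.96838379]), np.float32(71.450195))
b 0.05324366411584242 -14.757160360051117 [0.62615256 0.10078509]
gmat 0.08940455247284017 13.968723973381552 [ 0.62278929 -0.11978348]
bmat (array([0.47810089, 0.01383583]), array([ 78.02362061, 190.37260437]), np.float32(102.41057))
```

```bash
python3 -m pendant '0.1 -0.2 0.4 0.5;0.1 -0.3 0.8 0.5;0 -0.3 1.2 0.3;0 0 1.5 0;0 0 1.8 0;0 0 1.6 0;0 0 1.2 0;0 0 0.8 0'|head -2; python3 g.py .6242 .103 .0425 -18.2; python3 -m pendant '0 0 0.4 0;0 0 0 0'|head -2; python3 g.py .6242 .103 .0425 -18.2
```

```text
clock: 31.77
tcp_pos: [0.6258, 0.1042, 0.1182]
cur [0.6258 0.1042 0.1182] yaw -18.03 tilt [ 0.0027 -0.0123 -0.9999] F [-0.2  0.6  0.4] w 0.0854 t 31.77 j7 -0.28
 shift cm NOW: [-0.16  0.08  7.57]
 turn deg: 0.17 or -179.83
 shift cm AFTER turn: [-0.16  0.08  7.57]
clock: 31.93
tcp_pos: [0.6241, 0.1042, 0.1107]
cur [0.6241 0.1042 0.1107] yaw -18.03 tilt [-0.0018 -0.0137 -0.9999] F [-0.4  0.8  0.4] w 0.0852 t 31.93 j7 -0.27
 shift cm NOW: [0.03 0.02 6.82]
 turn deg: 0.17 or -179.83
 shift cm AFTER turn: [0.03 0.02 6.82]
```

```bash
python3 -m pendant '0 0 0.3 0;0 0 0.6 0;0 0 1 0;0 0 1.2 0;0 0 1 0;0 0 0.6 0;0 0 0.3 0;0 0 0 0'|head -2; python3 g.py .6242 .103 .0425 -18.2
```

```text
clock: 32.6
tcp_pos: [0.6256, 0.1037, 0.0571]
cur [0.6256 0.1037 0.0571] yaw -18.05 tilt [ 0.0016 -0.0126 -0.9999] F [-0.4  0.6 -1.1] w 0.0855 t 32.6 j7 -0.24
 shift cm NOW: [-0.12  0.1   1.46]
 turn deg: 0.15 or -179.85
 shift cm AFTER turn: [-0.12  0.1   1.46]
```

```bash
python3 -m pendant '-0.1 0.1 0.4 0;0 0 0.5 0;0 0 0.4 0;0 0 0.1 0;0 0 0 0'|head -2; python3 g.py .6242 .103 .0425 -18.2;  python3 -m pendant '0 0 0 0;0 0 0 0;0 0 0 0;0 0 0 0;0 0 0 0;0 0 0 0' 255 40; python3 -m pendant '0 0 -0.2 0;0 0 -0.4 0;0 0 -0.7 0;0 0 -1 0;0 0 -1 0;0 0 -0.8 0;0 0 -0.5 0;0 0 -0.2 0'; python3 - <<'E'
from h import *
go(.6235,-.1197,.15,14.3)
f=r.grab_frame("wrist"); cv2.imwrite("pics/w12.png",f["color"][:,:,::-1])
E
```

```text
clock: 33.02
tcp_pos: [0.6248, 0.1027, 0.0421]
cur [0.6248 0.1027 0.0421] yaw -18.06 tilt [ 0.0025 -0.0125 -0.9999] F [ 0.4 -0.1  0.2] w 0.0854 t 33.02 j7 -0.23
 shift cm NOW: [-0.06 -0.01 -0.04]
 turn deg: 0.14 or -179.86
 shift cm AFTER turn: [-0.06 -0.01 -0.04]
clock: 33.52
tcp_pos: [0.6251, 0.1029, 0.0429]
orientation: [3.092, -0.491, 0.008]
contact_force: [-0.0, -0.6, -2.2]
grip_width: 0.0537
clock: 34.18
tcp_pos: [0.6247, 0.1035, 0.0962]
orientation: [3.091, -0.492, 0.008]
contact_force: [-0.2, 0.5, -1.9]
grip_width: 0.0533
cur [0.6247 0.1035 0.0962] yaw -18.07 tilt [ 0.0032 -0.0119 -0.9999] F [-0.2  0.5 -1.9] w 0.0533 t 34.18 j7 -0.26
 shift cm NOW: [ 6.84 21.31 -5.12]
 turn deg: -32.37 or 147.63
 shift cm AFTER turn: [-5.63 21.66 -5.12]
```

View pics/w12.png

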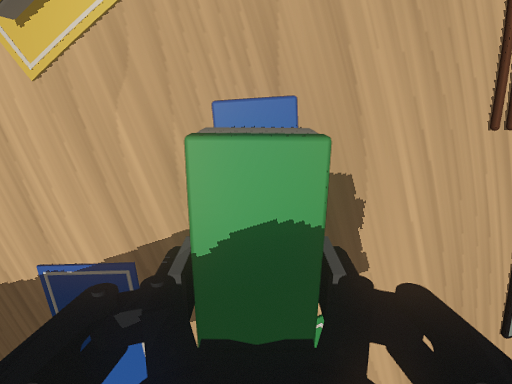

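```bash
python3 -m pendant '0 0 -0.3 -2;0 0 -0.6 -4;0 0 -1 -5.5;0 0 -1 -5.5;0 0 -1 -5.5;0 0 -1 -5;0 0 -0.6 -3;0 0 -0.2 -1.5'|head -2; python3 g.py .6235 -.1197 .15 14.3
```

```text
clock: 34.9
tcp_pos: [0.6225, 0.104, 0.1539]
cur [0.6225 0.104  0.1539] yaw 15.48 tilt [-7.000e-04 -1.400e-02 -9.999e-01] F [ 0.6 -0.  -2.3] w 0.0532 t 34.9 j7 0.19
 shift cm NOW: [-5.87 21.58  0.71]
 turn deg: 1.18 or -178.82
 shift cm AFTER turn: [-5.42 21.7   0.71]
```

```bash
python3 -m pendant '-0.1 0.5 -0.1 0;-0.3 1 0 0.3;-0.5 1.6 0 0.3;-0.5 2 0 0;-0.5 2.2 0 0;-0.5 2.2 0 0;-0.5 2.1 0 0;-0.4 1.7 0 0'|head -2; python3 -m pendant '-0.3 1.3 0 0;-0.2 .9 0 0;-0.1 0.5 0 0;0 0.2 0 0;0 0 0 0'|head -2; python3 - <<'E'
from h import *
go(.6235,-.1197,.0099,14.3)
o=r.get_obs();f=r.grab_frame("wrist"); cv2.imwrite("pics/w13.png",f["color"][:,:,::-1])
np.savez("w13.npz",pos=o["tcp_pos"],ori=o["orientation"])
E
```

```text
clock: 35.57
tcp_pos: [0.6217, -0.0429, 0.1544]
clock: 35.98
tcp_pos: [0.6191, -0.0882, 0.1536]
cur [ 0.6191 -0.0882  0.1536] yaw 13.6 tilt [-0.0094 -0.0204 -0.9997] F [-0.   0.6 -1.6] w 0.0531 t 35.98 j7 0.48
 shift cm NOW: [-0.11  2.91 14.42]
 turn deg: -0.7 or 179.3
 shift cm AFTER turn: [-0.14  2.91 14.42]
```

View pics/w13.png

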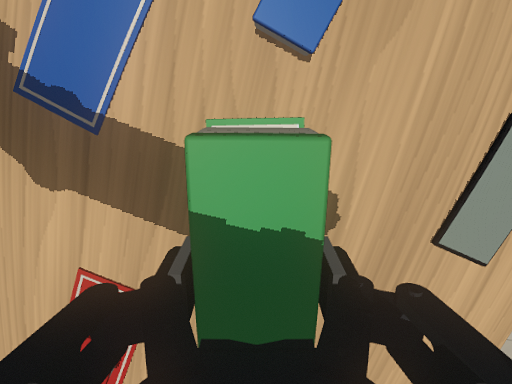

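```bash
python3 - <<'E'
from h import *
d=np.load("w13.npz");o=dict(tcp_pos=d["pos"],orientation=d["ori"]);f=r.grab_frame("wrist")
w=px2w(f,[(206,120.5),(303.5,118)],.003,o);e=w[1]-w[0];n=np.array([e[1],-e[0]])/np.linalg.norm(e);print("gmat",np.linalg.norm(e),np.degrees(np.arctan2(e[1],e[0])),w.mean(0)+n*.085)
E
```

```text
gmat 0.08892870637644708 15.093187505954376 [ 0.62456261 -0.12115601]
```

```bash
python3 -m pendant '0 0.3 0.3 -0.6;0 0.6 0.7 -0.5;0 0.7 1.1 0;0 0.6 1.4 0;0 0.4 1.5 0;0 0.2 1.5 0;0 0 1.2 0;0 0 0.8 0'|head -2; python3 -m pendant '0 0 0.4 0;0 0 0 0;0 0 0 0'|head -2; python3 g.py .624 -.1205 .0099 14.7
```

```text
clock: 36.75
tcp_pos: [0.6278, -0.1144, 0.0606]
clock: 37.0
tcp_pos: [0.6255, -0.1145, 0.0522]
cur [ 0.6255 -0.1145  0.0522] yaw 15.32 tilt [-0.0138 -0.0181 -0.9997] F [ 0.3  0.3 -1.7] w 0.0533 t 37.0 j7 0.59
 shift cm NOW: [-0.23  0.48  4.24]
 turn deg: 0.62 or -179.38
 shift cm AFTER turn: [-0.22  0.48  4.24]
```

```bash
python3 -m pendant '-0.1 0.2 0.3 0.3;-0.1 0.2 0.5 0.3;0 0.1 0.6 0;0 0 0.6 0;0 0 0.5 0;0 0 0.3 0;0 0 0.1 0;0 0 0 0'|head -2; python3 g.py .624 -.1205 .0099 14.7
```

```text
clock: 37.67
tcp_pos: [0.6266, -0.1206, 0.0228]
cur [ 0.6266 -0.1206  0.0228] yaw 14.71 tilt [-0.0088 -0.0181 -0.9998] F [ 0.4 -0.7 -1.3] w 0.0535 t 37.67 j7 0.61
 shift cm NOW: [-0.23 -0.1   1.29]
 turn deg: 0.01 or -179.99
 shift cm AFTER turn: [-0.23 -0.1   1.29]
```

```bash
python3 -m pendant '-0.2 0 0.3 0;0 0 0.4 0;0 0 0.25 0;0 0 0.1 0;0 0 0 0'|sed -n 2,4p; python3 g.py .624 -.1205 .0099 14.7
```

```text
tcp_pos: [0.6246, -0.1212, 0.0115]
orientation: [3.099, 0.401, -0.017]
contact_force: [-0.4, -0.4, -1.6]
cur [ 0.6246 -0.1212  0.0115] yaw 14.72 tilt [-0.0084 -0.018  -0.9998] F [-0.4 -0.4 -1.6] w 0.0538 t 38.08 j7 0.61
 shift cm NOW: [-0.03 -0.09  0.16]
 turn deg: 0.02 or -179.98
 shift cm AFTER turn: [-0.03 -0.09  0.16]
```

```bash
python3 -m pendant '0 0 0.2 0'|sed -n 2,4p; python3 -m pendant '0 0 0.1 0'|sed -n 2,4p;python3 -m pendant '0 0 0.1 0'|sed -n 2,4p;python3 -m pendant '0 0 0 0'|sed -n 2,4p
```

```text
tcp_pos: [0.6249, -0.1215, 0.0099]
orientation: [3.099, 0.4, -0.016]
contact_force: [-10.3, 3.2, 33.7]
tcp_pos: [0.6249, -0.1215, 0.0101]
orientation: [3.1, 0.4, -0.016]
contact_force: [-7.1, 1.6, 15.2]
tcp_pos: [0.6249, -0.1214, 0.0101]
orientation: [3.1, 0.4, -0.016]
contact_force: [-3.5, 1.0, 6.9]
tcp_pos: [0.625, -0.1213, 0.0106]
orientation: [3.101, 0.4, -0.015]
contact_force: [-0.4, 0.6, -0.9]
```

```bash
python3 -m pendant '0 0 0.05 0;0 0 0 0;0 0 0 0;0 0 0 0' 0 40; python3 -m pendant '0 0 -0.3 0;0 0 -0.6 0;0 0 -1 0;0 0 -1.5 0;0 0 -2 0;0 0 -2 0;0 0 -2 0;0 0 -1.6 0'|head -2; python3 -m pendant '0 0 -1.2 0;0 0 -1 0;0 0 -.6 0;0 0 -0.2 0;0 0 0 0'|head -2; python3 - <<'E'
from h import *
go(.6262,.1008,.2,-14.7)
o=r.get_obs();f=r.grab_frame("wrist"); cv2.imwrite("pics/w14.png",f["color"][:,:,::-1])
np.savez("w14.npz",pos=o["tcp_pos"],ori=o["orientation"])
E
```

```text
clock: 38.75
tcp_pos: [0.6262, -0.1217, 0.0108]
orientation: [3.1, 0.4, -0.011]
contact_force: [-0.4, 1.2, -0.8]
grip_width: 0.0855
clock: 39.42
tcp_pos: [0.6246, -0.1197, 0.1258]
clock: 39.83
tcp_pos: [0.627, -0.1197, 0.1643]
cur [ 0.627  -0.1197  0.1643] yaw 14.63 tilt [-0.0026 -0.017  -0.9999] F [-0.2 -0.8 -0.8] w 0.0851 t 39.83 j7 0.54
 shift cm NOW: [  5.47 -21.29  -3.95]
 turn deg: 29.33 or -150.67
 shift cm AFTER turn: [ -5.66 -21.24  -3.95]
```

View pics/w14.png

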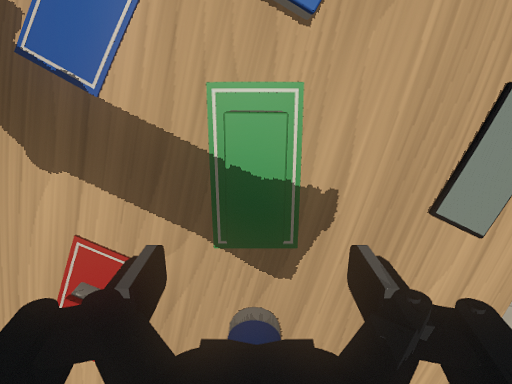

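```bash
python3 -m pendant '0 0 -1 3;0 0 -1 5;0 0 -1 6;0 0 -0.8 6;0 0 -0.5 5;0 0 -0.3 3;0 0 0 1.3;0 0 0 0'|head -2; python3 -m pendant '-0.1 -0.5 0 0;-0.2 -1 0 0;-0.4 -1.6 0 0;-0.5 -2 0 0;-0.6 -2.2 0 0;-0.6 -2.2 0 0;-0.6 -2.2 0 0;-0.5 -1.8 0 0'|head -2; python3 -m pendant '-.4 -1.4 0 0;-.2 -1 0 0;-.1 -.6 0 0;0 -.3 0 0;0 0 0 0'|head -2;python3 g.py .6262 .1008 .0075 -14.7
```

```text
clock: 40.55
tcp_pos: [0.622, -0.118, 0.2024]
clock: 41.22
tcp_pos: [0.6226, 0.0264, 0.1952]
clock: 41.63
tcp_pos: [0.6238, 0.0707, 0.1926]
cur [0.6238 0.0707 0.1926] yaw -15.32 tilt [-0.0295 -0.0158 -0.9994] F [0.9 0.  0.1] w 0.0856 t 41.63 j7 -0.23
 shift cm NOW: [-0.12 -3.4  18.44]
 turn deg: -0.62 or 179.38
 shift cm AFTER turn: [-0.08 -3.4  18.44]
```

```bash
python3 -m pendant '0 -.5 0 -.6;0 -.9 0 0;0 -.8 0 0;0 -.4 0 0;0 0 0 0;0 0 0 0'|head -2; python3 - <<'E'
from h import *
go(.6262,.1008,.0075,-14.7)
o=r.get_obs();f=r.grab_frame("wrist"); cv2.imwrite("pics/w15.png",f["color"][:,:,::-1])
np.savez("w15.npz",pos=o["tcp_pos"],ori=o["orientation"])
im=f["color"][:,:,::-1];cv2.imwrite("pics/w15c.png",cv2.resize(im[60:345,50:350],None,fx=2.6,fy=2.1,interpolation=cv2.INTER_CUBIC))
E
```

```text
clock: 42.13
tcp_pos: [0.6319, 0.0938, 0.1922]
cur [0.6319 0.0938 0.1922] yaw -14.99 tilt [-0.0288 -0.0174 -0.9994] F [-0.4 -0.1 -0.2] w 0.0854 t 42.13 j7 -0.26
 shift cm NOW: [-0.3  -0.97 18.47]
 turn deg: -0.29 or 179.71
 shift cm AFTER turn: [-0.3  -0.98 18.47]
```

View pics/w15c.png

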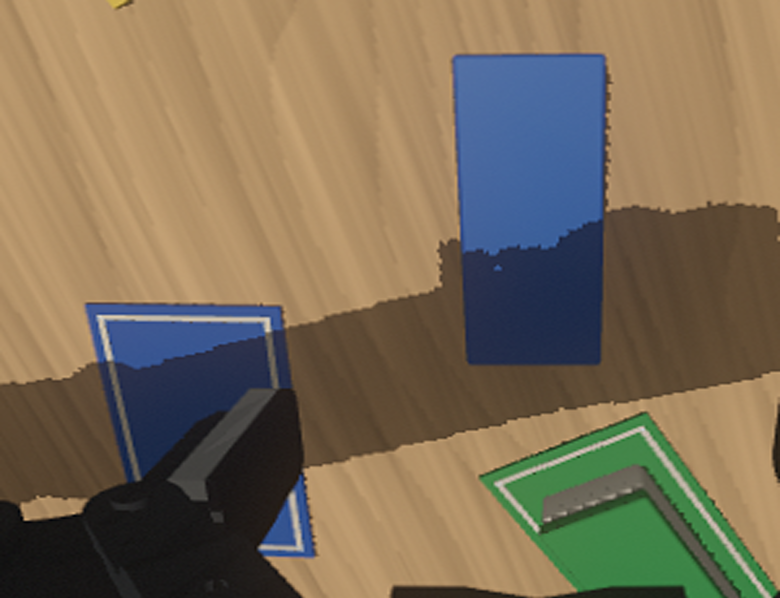

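```bash
python3 - <<'E'
from h import *
d=np.load("w15.npz");o=dict(tcp_pos=d["pos"],orientation=d["ori"]);f=r.grab_frame("wrist")
P=lambda l:np.array(l)/[2.6,2.1]-.35+[50,60]
print(rect(px2w(f,P([(453,56),(606,54),(600,363),(468,365)]),.036,o)))
w=px2w(f,P([(86,303),(282,306),(315,557)]),.003,o)
e=w[1]-w[0];print("bmat",w,np.linalg.norm(e),np.linalg.norm(w[2]-w[1]),np.degrees(np.arctan2(e[1],e[0])),(w[0]+w[2])/2)
go(.6262,.101,.0075,-14.7)
E
```

```text
(array([0.62697284, 0.10165807]), array([ 53.10783386, 146.60850525]), np.float32(75.57088))
bmat [[ 0.41879606  0.10053173]
 [ 0.50580128  0.0765057 ]
 [ 0.46027733 -0.08698194]] 0.09026161151394699 0.16970751319833158 -15.437206836778994 [0.4395367  0.00677489]
cur [0.6318 0.0936 0.1923] yaw -15.0 tilt [-0.0288 -0.0173 -0.9994] F [ 0.1 -0.4  0.5] w 0.0854 t 42.23 j7 -0.26
 shift cm NOW: [-0.3  -1.01 18.47]
 turn deg: -0.3 or 179.7
 shift cm AFTER turn: [-0.3  -1.02 18.47]
```

Blue tub is at (0.627, 0.1015), yaw −14.6. The blue mat is at (0.4395, 0.007), jaw yaw −15.5.

```bash
python3 -m pendant '-0.1 -0.3 1 -0.3;-0.1 -0.4 1.6 0;-0.1 -0.3 2 0;0 0 2 0;0 0 2 0;0 0 1.6 0;0 0 1.2 0;0 0 0.8 0'|head -2; python3 -m pendant '0 0 0.4 0;0 0 0.1 0;0 0 0 0'|head -2; python3 g.py .627 .1015 .0068 -14.6
```

```text
clock: 42.9
tcp_pos: [0.6287, 0.1012, 0.0639]
clock: 43.15
tcp_pos: [0.6273, 0.1005, 0.0563]
cur [0.6273 0.1005 0.0563] yaw -14.78 tilt [-0.0274 -0.0174 -0.9995] F [-0.  -0.4 -0.2] w 0.0853 t 43.15 j7 -0.2
 shift cm NOW: [ 0.05 -0.2   4.95]
 turn deg: -0.18 or 179.82
 shift cm AFTER turn: [ 0.05 -0.2   4.95]
```

```bash
python3 -m pendant '0 -0.1 0.3 0;0 -0.1 0.6 0;0 0 0.9 0;0 0 1 0;0 0 0.8 0;0 0 0.5 0;0 0 0.3 0;0 0 0 0'|head -2; python3 g.py .627 .1015 .0075 -14.6
```

```text
clock: 43.82
tcp_pos: [0.6287, 0.1025, 0.0101]
cur [0.6287 0.1025 0.0101] yaw -14.76 tilt [-0.0228 -0.0159 -0.9996] F [ 0.5  0.1 -0. ] w 0.0859 t 43.82 j7 -0.18
 shift cm NOW: [-0.14  0.13  0.27]
 turn deg: -0.16 or 179.84
 shift cm AFTER turn: [-0.14  0.13  0.27]
```

```bash
python3 -m pendant '-0.1 0.1 0.1 0;0 0 0 0;0 0 0 0;0 0 0 0;0 0 0 0;0 0 0 0' 255 40; python3 -m pendant '0 0 -0.2 0;0 0 -0.4 0;0 0 -0.7 0;0 0 -1 0;0 0 -1 0;0 0 -0.8 0;0 0 -0.5 0;0 0 -0.2 0'; python3 - <<'E'
from h import *
go(.4395,.007,.07,-15.5)
f=r.grab_frame("wrist"); cv2.imwrite("pics/w16.png",f["color"][:,:,::-1])
E
```

```text
clock: 44.32
tcp_pos: [0.6274, 0.1015, 0.0096]
orientation: [3.097, -0.401, -0.032]
contact_force: [0.7, -1.0, -1.7]
grip_width: 0.0532
clock: 44.98
tcp_pos: [0.6286, 0.1024, 0.0631]
orientation: [3.097, -0.402, -0.032]
contact_force: [0.4, 0.4, -1.2]
grip_width: 0.0534
cur [0.6286 0.1024 0.0631] yaw -14.78 tilt [-0.0224 -0.0156 -0.9996] F [ 0.4  0.4 -1.2] w 0.0534 t 44.98 j7 -0.21
 shift cm NOW: [-15.86  14.06  -0.12]
 turn deg: 0.72 or -179.28
 shift cm AFTER turn: [-15.68  14.25  -0.12]
```

View pics/w16.png

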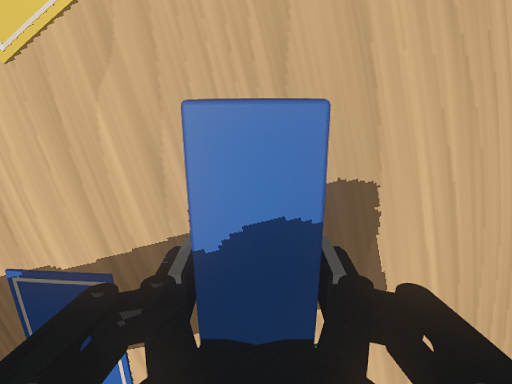

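```bash
python3 -m pendant '-0.5 0.4 -0.5 0.4;-1 0.9 -1 0.3;-1.4 1.3 -1 0;-1.7 1.6 -0.5 0;-1.8 1.7 0 0;-1.8 1.7 0 0;-1.8 1.6 0 0;-1.5 1.3 0 0'|head -2; python3 -m pendant '-1.1 1 0 0;-.7 .6 0 0;-.4 .4 0 0;-0.2 0.2 0 0;0 0 0 0'|head -2;  python3 - <<'E'
from h import *
go(.4395,.007,.0126,-15.5)
o=r.get_obs();f=r.grab_frame("wrist"); cv2.imwrite("pics/w17.png",f["color"][:,:,::-1])
np.savez("w17.npz",pos=o["tcp_pos"],ori=o["orientation"])
E
```

```text
clock: 45.7
tcp_pos: [0.485, 0.0311, 0.0986]
clock: 46.12
tcp_pos: [0.448, 0.0129, 0.0996]
cur [0.448  0.0129 0.0996] yaw -15.73 tilt [-0.0255 -0.0132 -0.9996] F [-0.2  1.2 -1.9] w 0.0531 t 46.12 j7 -0.17
 shift cm NOW: [-0.48  0.62  8.73]
 turn deg: -0.23 or 179.77
 shift cm AFTER turn: [-0.48  0.62  8.73]
```

View pics/w17.png

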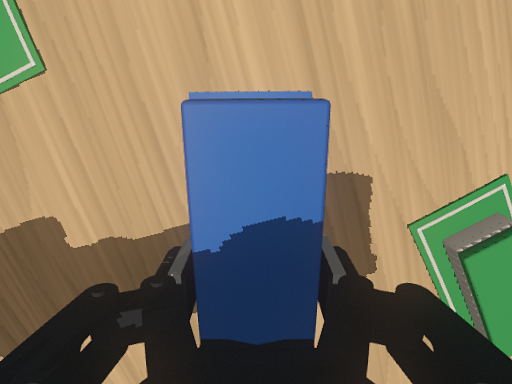

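```bash
python3 - <<'E'
from h import *
d=np.load("w17.npz");o=dict(tcp_pos=d["pos"],orientation=d["ori"]);f=r.grab_frame("wrist")
w=px2w(f,[(189,92.5),(312,92)],.003,o);e=w[1]-w[0];n=np.array([e[1],-e[0]])/np.linalg.norm(e);print("bmat",np.linalg.norm(e),np.degrees(np.arctan2(e[1],e[0])),w.mean(0)+n*.085)
E
python3 -m pendant '-0.1 0.1 0.3 0;-0.2 0.2 0.6 0;-0.1 0.2 0.9 0;0 0 1.1 0;0 0 1.1 0;0 0 1 0;0 0 0.7 0;0 0 0.4 0'|head -2; python3 -m pendant '0 0 0.1 0;0 0 0 0'|head -2; python3 g.py .4395 .007 .0126 -15.5
```

```text
bmat 0.08950052623401637 -15.563894147992238 [0.43831483 0.00544692]
clock: 46.88
tcp_pos: [0.4452, 0.0096, 0.0328]
clock: 47.05
tcp_pos: [0.4443, 0.0091, 0.0302]
cur [0.4443 0.0091 0.0302] yaw -15.51 tilt [-0.0244 -0.0155 -0.9996] F [-0.2  0.5 -1.9] w 0.0535 t 47.05 j7 -0.06
 shift cm NOW: [-0.37  0.3   1.78]
 turn deg: -0.01 or 179.99
 shift cm AFTER turn: [-0.37  0.3   1.78]
```

```bash
python3 -m pendant '-0.2 0.2 0.2 0;-0.2 0.2 0.4 0;-0.1 0 0.5 0;0 0 0.3 0;0 0 0.15 0;0 0 0 0'|sed -n 2,4p; python3 g.py .439 .0065 .0126 -15.5
```

```text
tcp_pos: [0.4384, 0.0063, 0.0145]
orientation: [3.095, -0.421, -0.03]
contact_force: [-0.0, -0.6, -1.5]
cur [0.4384 0.0063 0.0145] yaw -15.5 tilt [-0.0216 -0.0147 -0.9997] F [-0.  -0.6 -1.5] w 0.0531 t 47.55 j7 -0.03
 shift cm NOW: [ 0.05 -0.04  0.19]
 turn deg: 0.0 or -180.0
 shift cm AFTER turn: [ 0.05 -0.04  0.19]
```

```bash
python3 -m pendant '0 0 0.2 0'|sed -n 2,4p; python3 -m pendant '0 0 0.1 0'|sed -n 2,4p;python3 -m pendant '0 0 0.1 0'|sed -n 2,4p;python3 -m pendant '0 0 0 0'|sed -n 2,4p
```

```text
tcp_pos: [0.4387, 0.0063, 0.0126]
orientation: [3.096, -0.421, -0.03]
contact_force: [0.7, -0.1, -2.9]
tcp_pos: [0.4387, 0.0063, 0.012]
orientation: [3.096, -0.421, -0.03]
contact_force: [-5.8, 0.5, 27.7]
tcp_pos: [0.4387, 0.0063, 0.0119]
orientation: [3.097, -0.422, -0.031]
contact_force: [-7.8, 0.8, 33.2]
tcp_pos: [0.4388, 0.0063, 0.0124]
orientation: [3.098, -0.423, -0.031]
contact_force: [0.4, -0.6, -2.7]
```

```bash
python3 -m pendant '0 0 0.05 0;0 0 0 0;0 0 0 0;0 0 0 0' 0 40; python3 -m pendant '0 0 -0.3 0;0 0 -0.6 0;0 0 -1 0;0 0 -1.5 0;0 0 -2 0;0 0 -2 0;0 0 -2 0;0 0 -2 0'|head -2; python3 -m pendant '0 0 -2 0;0 0 -2 0;0 0 -1.6 0;0 0 -1.2 0;0 0 -0.8 0;0 0 -0.4 0;0 0 0 0'|head -2; python3 - <<'E'
from h import *
go(.439,.0065,.0126,-15.5)
o=r.get_obs();f=r.grab_frame("wrist"); cv2.imwrite("pics/w18.png",f["color"][:,:,::-1])
np.savez("w18.npz",pos=o["tcp_pos"],ori=o["orientation"])
for n in ["top","scene"]: cv2.imwrite(f"pics/{n}18.png",r.grab_frame(n)["color"][:,:,::-1])
E
```

```text
clock: 48.22
tcp_pos: [0.4402, 0.0064, 0.0125]
orientation: [3.099, -0.423, -0.027]
contact_force: [0.1, 0.0, -0.4]
grip_width: 0.0855
clock: 48.88
tcp_pos: [0.4393, 0.0067, 0.1315]
clock: 49.47
tcp_pos: [0.4421, 0.0065, 0.2241]
cur [0.4421 0.0065 0.2241] yaw -15.81 tilt [-0.0181 -0.0094 -0.9998] F [-0.1 -0.4 -0.3] w 0.0857 t 49.47 j7 -0.35
 shift cm NOW: [ 2.000e-02 -2.100e-01  2.115e+01]
 turn deg: -0.31 or 179.69
 shift cm AFTER turn: [ 2.000e-02 -2.100e-01  2.115e+01]
```

View pics/w18.png

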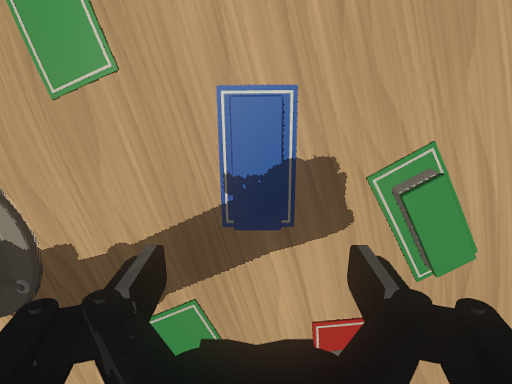

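View pics/top18.png

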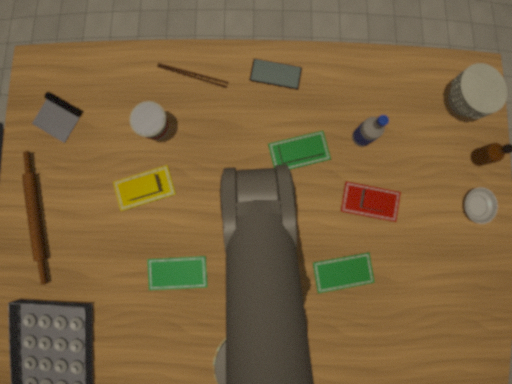

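View pics/scene18.png

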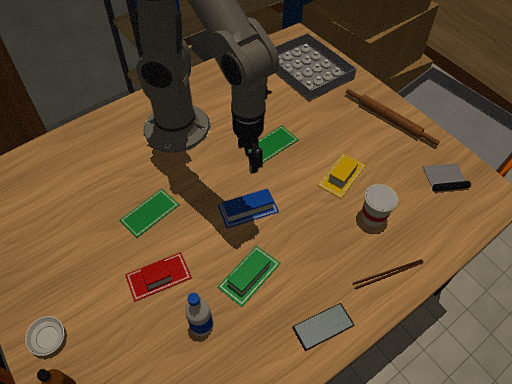

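```bash
python3 - <<'E'
import cv2
for n,(y0,y1,x0,x1) in dict(w10=(80,260,195,310),w14=(75,255,195,310),w18=(80,235,205,305)).items():
    im=cv2.imread(f"pics/{n}.png")[y0:y1,x0:x1]
    im=cv2.convertScaleAbs(im,alpha=1.6,beta=20)
    cv2.imwrite(f"pics/{n}c.png",cv2.resize(im,None,fx=3.3,fy=3.3,interpolation=cv2.INTER_CUBIC))
a=[cv2.imread(f"pics/{n}c.png") for n in("w10","w14","w18")]
print([i.shape for i in a])
h=max(i.shape[0] for i in a)
a=[cv2.copyMakeBorder(i,0,h-i.shape[0],0,0,0) for i in a]
m=cv2.hconcat(a)[:, :];print(m.shape); cv2.imwrite("pics/fin.png",cv2.resize(m,(800,int(m.shape[0]*800/m.shape[1]))) )
E
```

```text
[(594, 380, 3), (594, 380, 3), (512, 330, 3)]
(594, 1090, 3)
```

View pics/w10c.png

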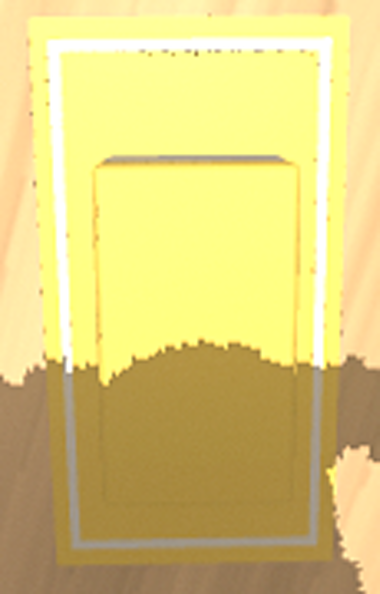

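View pics/w14c.png

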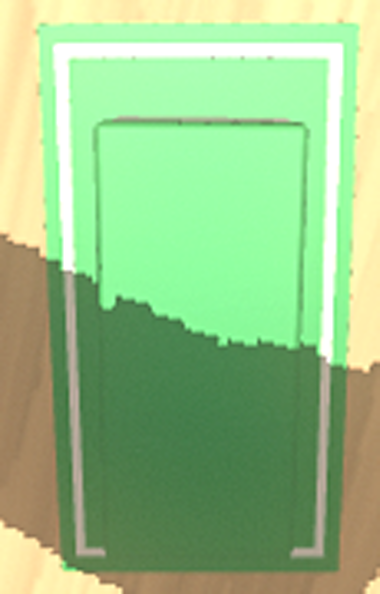

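View pics/w18c.png

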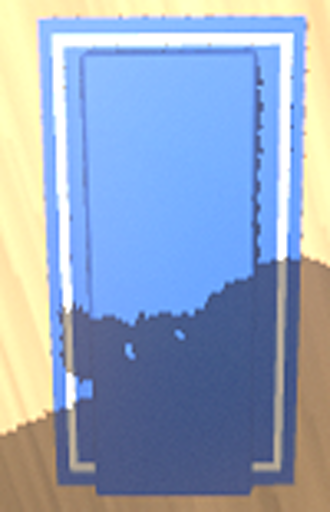

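```bash
python3 - <<'E'
from h import *
f=r.grab_frame("wrist")
for n,x0,y0,mat,tub in [("w10",195,80,[(28,16),(349,16),(331,562),(58,565)],[(95,165),(300,165),(294,500),(104,500)]),
 ("w14",195,75,[(39,24),(358,25),(339,572),(65,570)],[(97,122),(308,124),None,None]),
 ("w18",205,80,[(38,18),(306,17),(293,484),(58,484)],[(83,54),(258,52),(250,494),(96,494)])]:
    d=np.load(n+".npz");o=dict(tcp_pos=d["pos"],orientation=d["ori"])
    P=lambda l:np.array(l,float)/3.3-.35+[x0,y0]
    print(n,"mat",rect(px2w(f,P(mat),.003,o)))
    if tub[2]: print("  tub",rect(px2w(f,P(tub),.039,o)))
    else:
        w=px2w(f,P(tub[:2]),.039,o);e=w[1]-w[0];k=np.array([e[1],-e[0]])/np.linalg.norm(e);print("  tub",np.degrees(np.arctan2(e[1],e[0])),np.linalg.norm(e),w.mean(0)+k*.061)
g=r.grab_frame("top");print("cup",px2w(g,[(148,120)],.104));print(r.get_obs()["clock"])
a,b=cv2.imread("pics/scene0.png"),cv2.imread("pics/scene18.png")
for nm,(y0,y1,x0,x1) in dict(cup=(180,235,355,402),bot=(290,345,180,218)).items():
    print(nm,cv2.absdiff(a[y0:y1,x0:x1],b[y0:y1,x0:x1]).mean(), cv2.phaseCorrelate(a[y0:y1,x0:x1,1].astype(float),b[y0:y1,x0:x1,1].astype(float)))
E
```

```text
w10 mat (array([0.50992941, 0.3324967 ]), array([ 90.2952652 , 170.93409729]), np.float32(107.67638))
  tub (array([0.51135599, 0.33329898]), array([53.69548035, 93.74053192]), np.float32(107.2523))
w14 mat (array([ 0.62407251, -0.12063036]), array([ 89.2650528 , 169.61663818]), np.float32(104.81656))
  tub 14.103690270292388 0.05286147840812634 [ 0.6246543  -0.12173067]
w18 mat (array([0.43853925, 0.00615384]), array([ 89.42726135, 169.4004364 ]), np.float32(74.63602))
  tub (array([0.43856058, 0.00679925]), array([ 53.00147247, 145.75141907]), np.float32(74.51813))
cup [[0.68448011 0.29896204]]
49.7167
cup 5.115280464216634 ((-0.040926418159532574, 0.05963769468664992), 1.0063750923039845)
bot 4.934768740031898 ((0.03861315782986807, 0.005040661443992178), 0.9653033807031627)
```

All four tubs are within 2 to 6 mm of their mat centres, and the bystanders haven't moved. The arm is clear, so I'm handing in.

```bash
python3 -m pendant '0 0 0 0;0 0 0 0;0 0 0 0'; python3 -c "
from bench import r
print(r.hand_in())"
```

```text
clock: 49.97
tcp_pos: [0.4402, 0.0061, 0.2207]
orientation: [3.095, -0.43, -0.035]
contact_force: [0.3, 0.3, -1.0]
grip_width: 0.0852
the job is handed in; nothing more can be done
None
```

I took the stack apart from the top (red, yellow, green, blue), gripping each tub across its width, and set each one down on its own mat. For green I used the mat farthest from the base. I handed the job in at about 50 s; it reports no verdict.

**Placement:** my last camera measurements put the tubs this far from their mat centres:

| Tub | Distance from mat centre | Angle to mat's length |
|---|---|---|
| Red | about 5 mm | about 1° |
| Yellow | about 2 mm | about 0.5° |
| Green | about 1 mm | about 1° |
| Blue | under 1 mm | about 0.1° |

The first three are from the wrist picture taken just after each release. In the last overall pictures all four were on their mats, and the gripper was 0.22 m up, touching nothing.

**Bystanders:** the noodle cup and the drink bottle show no visible shift from the first picture to the last.

**What went less well:**
- **Force spike:** setting the red tub down briefly pushed the wrist force to about 80 N (limit 120 N), so I used smaller steps for the others, which stayed under about 35 N.
- **Tool tilt:** the tool drifted up to about 2° off vertical through fast moves and stayed within about 2.2°, so the tubs were carried slightly off level until they touched down.
- **Yellow mat position:** the top and scene cameras disagreed by about 7 mm, so I used the wrist camera's position instead.

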